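# Wedge the splash guard open and set up the colour mixer

## Task

Get the colour-mixing bench ready: swing the mixer's splash guard fully open against its stop and tap the rubber wedge, thin end first, under it until the guard is jammed there; only then set the lidded mixing pot fully down on the mixer over its two pegs. Press every colour jar upright into the foam case, right down to the bottom of a cutout (any jar, any cutout), and leave the other things on the bench alone.

Things in the scene. Friction and masses are not known exactly. Their poses are not given: they have to be found in the camera images.
- guard (a joint): splash guard angle about its upright hinge, rad: 0 closed (sheet from the hinge along the mixer's -x), growing as it swings to the mixer's +y side; 1.57 = open stop (sheet along mixer +y). Stays where left (friction 0.06 N m), swings when pushed, cannot lift. Upright sheet 12 mm thick (edge strips 15), from 20 to 170 mm out from the hinge axis, lower edge 16 mm and top 166 mm above the bench.
- guard_hinge (a point): point on the guard's hinge axis, 16 mm above the bench (height of the guard's lower edge), at mixer x +90, y +85 mm. Green hinge post: radius 10 mm, 185 mm high; its green foot, 12 mm high, covers mixer x 60 to 105, y 40 to 100 mm.
- guard_corner (a point): lower corner of the guard's free edge, 170 mm out from the hinge axis, mid-thickness, 16 mm above the bench
- mixer: the mixer: grey block 150 mm (its x) by 100 mm (its y), top at 25 mm, standing fixed on the bench; origin under its centre, z up. Two steel pegs 9 mm across and 15 mm high with tapered tips stand on its top at x = +50 and -50 mm, y = 0.
- base_seat (a point): centre of the mixer block's top (25 mm above the bench), between the two pegs: where the origin of the pot comes when it is fully seated
- wedge: rubber wedge, 145 long, 34 wide (mm), 120 g; origin on its underside. Thin end (5 mm) at x = +70; upper face rises 22 in 100 to 27 mm at x = -30; behind it a grip block 40 high, x = -75 to -30. It meets the guard's lower edge about 50 mm from the thin end; pushed on with 10-20 N it goes a few mm farther, sticks and stays jammed. Pushed square to the sheet it carries a loose guard to the stop.
- pot: lidded steel mixing pot, about 350 g: foot plate 125 (x) by 70 (y) by 10 mm with two through holes 12 mm across at x = +-50 mm; round, 80 mm across, up to 72 mm; on the lid a black bar grip 50 mm long (along x), 18 wide, from 72 to 108 mm height. Origin under the centre of the foot plate, z up. Fits either way round (half turn).
- case: open carry case with foam insert, fixed, 172 (x) by 172 (y) mm, foam top at 34 mm; lid flat open on its -y side (18 mm high). Four square cutouts 55 mm wide, floors 8 mm above the bench, at x = +-38, y = +-40 mm. Each has springy foam lips on its two x sides, 27 mm above the bench, that grip a jar: about 6 to 12 N presses it down to the floor.
- cutout0 (a point): centre of the floor of one foam cutout (8 mm above the bench): where a jar's origin comes when fully home; frame as the case's
- cutout1 (a point): centre of the floor of one foam cutout (8 mm above the bench): where a jar's origin comes when fully home; frame as the case's
- cutout2 (a point): centre of the floor of one foam cutout (8 mm above the bench): where a jar's origin comes when fully home; frame as the case's
- cutout3 (a point): centre of the floor of one foam cutout (8 mm above the bench): where a jar's origin comes when fully home; frame as the case's
- jar0: closed colour jar (may be absent), round white plastic, 52 mm across up to 50 mm, foot tapered (45 mm across at the bottom, full at 5 mm); grey cap 48 mm across up to 62 mm; about 160 g; origin at the centre of its underside, z up
- jar1: closed colour jar (may be absent), round white plastic, 52 mm across up to 50 mm, foot tapered (45 mm across at the bottom, full at 5 mm); grey cap 48 mm across up to 62 mm; about 160 g; origin at the centre of its underside, z up
- jar2: closed colour jar (may be absent), round white plastic, 52 mm across up to 50 mm, foot tapered (45 mm across at the bottom, full at 5 mm); grey cap 48 mm across up to 62 mm; about 160 g; origin at the centre of its underside, z up
- jar3: closed colour jar (may be absent), round white plastic, 52 mm across up to 50 mm, foot tapered (45 mm across at the bottom, full at 5 mm); grey cap 48 mm across up to 62 mm; about 160 g; origin at the centre of its underside, z up
- cup: bystander: open plastic mixing cup, 70 mm across, 85 mm high; origin at the centre of its underside, leave it alone
- phial: bystander: small amber bottle, 40 mm across, 110 mm high; origin at the centre of its underside, leave it alone
- tin: bystander: dark steel tin, 68 mm across, 75 mm high; origin at the centre of its underside, leave it alone
- puck: bystander: flat dark steel weight, 84 mm across, 22 mm high; origin at the centre of its underside, leave it alone
Not all that is in view belongs to the job. Leave any turquoise look-alike of the wedge alone.

How it is judged:
On the way, in this order (a step that is already met when the one before it is completed fails the run):
1. the guard is fully open and jammed by the wedge, which has been let go (value of joint guard above 1.45 rad and contact force between wedge and guard above 1.5 N and angle between wedge's own z axis and vertical below 0.15 rad and contact force between the fingers and wedge below 0.1 N), for 0.3 s.
2. with the guard still open, the pot is fully down over both pegs (value of joint guard above 1.45 rad and distance between pot and base_seat below 0.004 m and angle between pot's own z axis and vertical below 0.05 rad and angle between the x axis of pot and the x axis of mixer, either way round below 0.08 rad), for 0.2 s.
At the end, for the whole second after the job is handed in: Guard within 0.12 rad of its open stop; wedge flat, let go, pressing on it with over 1.5 N; pot on both pegs, upright, within 4 mm of home; every jar present upright, at rest, within 6 mm of the floor centre of a cutout (all of step 2 and contact force between wedge and guard above 1.5 N and angle between wedge's own z axis and vertical below 0.15 rad and contact force between the fingers and wedge below 0.1 N and linear speed of each of pot, jar0, jar1, jar2, jar3 below 0.02 m/s and (distance between jar0 and cutout0 below 0.006 m or distance between jar0 and cutout1 below 0.006 m or distance between jar0 and cutout2 below 0.006 m or distance between jar0 and cutout3 below 0.006 m) and angle between each of jar0, jar1, jar2, jar3's own z axis and vertical below 0.1 rad and (distance between jar1 and cutout0 below 0.006 m or distance between jar1 and cutout1 below 0.006 m or distance between jar1 and cutout2 below 0.006 m or distance between jar1 and cutout3 below 0.006 m) and (distance between jar2 and cutout0 below 0.006 m or distance between jar2 and cutout1 below 0.006 m or distance between jar2 and cutout2 below 0.006 m or distance between jar2 and cutout3 below 0.006 m) and (distance between jar3 and cutout0 below 0.006 m or distance between jar3 and cutout1 below 0.006 m or distance between jar3 and cutout2 below 0.006 m or distance between jar3 and cutout3 below 0.006 m)); the robot touches nothing.
It fails at once if a bystander is knocked more than 60 mm from its place (distance of any of cup, phial, tin, puck from where it was at the start of the episode above 0.06 m).
Of jar0, jar1, jar2, jar3 only 2 to 4 are there at a start; the rules pass over those that are not, and their reading is None.
At some moment in a run one of jar0, jar1, jar2, jar3, pot may be knocked a few centimetres aside while the robot is not near it.
It also fails if it takes over 210 s, if anything falls off the work surface, if the arm or the gripper's body presses on something with over 40 N, if the wrist force passes 120 N, or if a joint passes its speed limit or range.

## Robot

A 6-joint arm with a two-finger parallel gripper is mounted at the origin on the work surface. World frame = base frame: x ahead of the robot, y to its left, z up, the work surface at z = 0. Lengths are in m, angles in rad, forces in N, time in s.
With the tool pointing down it reaches from about 0.375 to 0.9 m from the base axis. Payload 3.1 kg.
Tool frame: the origin (TCP) lies between the finger pads; the fingertips stand 22 mm ahead of it and the grasp point (between the pads) lies 3 mm ahead of it; z points along the fingers, y is the direction in which the jaws open and shut (so a half turn about z gives the same grasp; the last joint's range is limited). The gripper opens to 87 mm and grips with 3 to 60 N. Pads are 19 mm wide; open, the fingers measure 117 mm over their backs; the gripper's body (75 mm by 190 mm) begins 51 mm behind the grasp point.
Start: joints at [-1.482, 0.527, 1.433, -0, 1.181, -0.178], TCP at [0.165, -0.603, 0.245] pointing down, gripper open.
Joint ranges: [-3.08, 3.08], [-0.75, 2.2], [0.22, 2.44], [-1.43, 4.57], [0, 2.65], [-2.85, 2.85]. Speed limits (rad/s): [2.79, 2.79, 3.14, 3.14, 3.14, 3.14].

## Interface

Orientations are given as a unit quaternion [x, y, z, w].
In Python, from rig import get_obs, camera, get_calibration, hand_in, search_frame gives the robot as it stands.
- The arm moves only by the shell command python3 -m jog 'ROWS' [FORCE]. ROWS is JSON, a list of rows, each an object with "grip": the closure in counts, from 0 (fully open) to 255 (shut); "travel": the shift along the world's x, y, z in cm, a list of three; "twist": the turn about the world's z in degrees. A call has 1 to 8 rows; each row shifts and turns the commanded pose from where the row before left it; what a row does not reach is not made up. A row lasts 1/10 s, in which the tool goes at most 50 mm and 8.59 degrees, less where a joint would pass 70% of its speed; a pose out of reach is approached as far as the arm can. A call is refused whole if a number of a shift passes 5 or a number of a turn 8.59, either way. A call with a gripper value outside its range is refused whole. The fingers move at their own pace and stop on an object; FORCE is the grip in N (left out, the last holds). Time passes only in rows, so rows that do not move let the fingers close. It gives the time, the measured TCP pose, the force and the opening at its end, in the units of the state.
- get_obs(): the state, without advancing time (a new reading comes with each control period).
- camera(name): name is "side" or "top" or "wrist"; returns the picture (384x512x3 uint8, red, green, blue); there is no depth.
- get_calibration(name): a dict with "fx", "fy", "cx", "cy" (pixels), "R" (3x3) and "t" (3): a world point X has camera coordinates R X + t; the wrist camera has in their place "T_tool_cam" (4x4, takes a point from camera to tool coordinates, whose origin is the TCP and whose axes are the flange's). Camera axes: x right, y down, z forward; pixel columns grow to the right and rows downward; lengths in m; the calibration is good to about 2 mm. A picture is of the moment at which its call begins: read the wrist's pose just before it. get_calibration takes no time and is no camera call.
- hand_in(): hands the job in, once; it reports no verdict.
Trained networks look in the newest picture that a camera, given by its name, has taken for a name from the list of things; names that differ only in an ending like _2 or _b are one class to them, and where a whole thing is asked for, a point or a joint stands for the part that bears it (a point fixed in the world has none). Each returns a list of dicts, best first, with "p" (0 to 1); they miss things now and then, are a little off and sometimes report something else, mostly with a low value. They report only what shows in the picture. A call takes as long as a camera call. They do not tell look-alikes from the thing itself.
- search_frame(target, camera): "at" ([x, y, z] in m, in world coordinates, good to about 4 mm: the middle of the surface that is visible of it).
The state is a dict: "time": time; "q": joint angles; "joint_velocities": joint speeds; "joint_torque": joint torques, N m; "position": TCP position; "tool_rot": TCP orientation; "ft_force": force on the tool from outside, world axes, zero at the start; "moment": the same for the moment, N m; "grip_width": finger opening in m.
Only numpy, scipy, OpenCV 4.12 (cv2) and the standard library are available. Lean on these libraries where they do the work, as an engineer would, in place of code of your own. Each camera call takes 0.05 s, during which the arm holds its last target. There are 200 camera calls.

## Working session

There is one attempt and no reset: what is moved stays moved. The work goes in short steps, Python scripts to look and compute and a shell command to move; the robot and the scene stay as the last step left them, time stands still between calls to the robot, and variables do not carry over. Pictures are saved under pics/ and viewed, about 12 in all and at most 16, crops included, and the job is handed in when it is done.

```bash
mkdir -p pics; ls
cat > h.py <<'E'
import numpy as np, cv2
from rig import get_obs, camera, get_calibration, hand_in, search_frame
from scipy.spatial.transform import Rotation as Rn
def cal(name, obs=None):
    c=get_calibration(name)
    if 'R' in c: return c, np.array(c['R']), np.array(c['t'])
    o=obs or get_obs(); T=np.eye(4); T[:3,:3]=Rn.from_quat(o['tool_rot']).as_matrix(); T[:3,3]=o['position']
    W=np.linalg.inv(T@np.array(c['T_tool_cam'])); return c, W[:3,:3], W[:3,3]
def ray(K,u,v,z):
    c,R,t=K; d=R.T@np.array([(u-c['cx'])/c['fx'],(v-c['cy'])/c['fy'],1]); o=-R.T@t
    return o+d*(z-o[2])/d[2]
def pix(K,X):
    c,R,t=K; p=R@np.array(X)+t; return np.array([c['fx']*p[0]/p[2]+c['cx'],c['fy']*p[1]/p[2]+c['cy']])
def snap(name,fn,s=1.5):
    o=get_obs(); K=cal(name,o); im=camera(name); cv2.imwrite('pics/raw_'+fn,cv2.cvtColor(im,cv2.COLOR_RGB2BGR))
    cv2.imwrite('pics/'+fn,cv2.resize(cv2.cvtColor(im,cv2.COLOR_RGB2BGR),None,fx=s,fy=s,interpolation=cv2.INTER_CUBIC)); return K,im
E
python3 - <<'E'
from h import *
for n in ['top','side']:
    K,im=snap(n,n+'0.png'); print(n,-K[1].T@K[2], K[0]['fx'])
    for t in ['mixer','guard','wedge','pot','case','jar0','cup','phial','tin','puck']:
        print(t,[(round(d['p'],2),np.round(d['at'],3).tolist()) for d in search_frame(t,n)][:6])
o=get_obs();print(o['position'],o['tool_rot'],o['time'],o['grip_width'])
E
```

```text
pics
top [0.50470367 0.0457955  1.07351132] 368.7018840411175
mixer [(0.97, [0.607, -0.009, 0.025]), (0.16, [0.58, 0.078, 0.162])]
guard [(0.94, [0.583, 0.077, 0.16])]
wedge [(0.93, [0.632, 0.485, 0.019]), (0.76, [0.433, 0.172, 0.022]), (0.57, [0.529, -0.173, 0.064]), (0.55, [0.609, -0.012, 0.027])]
pot [(0.94, [0.548, 0.328, 0.077])]
case [(0.76, [0.515, -0.433, 0.018]), (0.3, [0.609, -0.015, 0.028])]
jar0 [(0.9, [0.59, -0.187, 0.062]), (0.69, [0.526, -0.171, 0.06]), (0.56, [0.433, -0.176, 0.058])]
cup [(0.61, [0.389, -0.045, 0.033])]
phial [(0.54, [0.667, -0.309, 0.073])]
tin [(0.75, [0.424, 0.366, 0.071]), (0.63, [0.512, -0.44, 0.025])]
puck [(0.57, [0.719, -0.127, 0.02])]
side [0.15489063 0.75624313 0.79603626] 353.5914982607715
mixer [(0.74, [0.505, -0.399, 0.019]), (0.72, [0.576, 0.087, 0.092])]
guard [(0.75, [0.572, 0.087, 0.102]), (0.66, [0.507, -0.393, 0.014])]
wedge [(0.85, [0.626, 0.492, 0.017]), (0.69, [0.571, 0.089, 0.1]), (0.61, [0.43, 0.17, 0.016]), (0.55, [0.577, 0.087, 0.088])]
pot [(0.65, [0.429, 0.169, 0.02]), (0.56, [0.538, 0.35, 0.048])]
case [(0.84, [0.505, -0.399, 0.019])]
jar0 [(0.87, [0.524, -0.157, 0.048]), (0.66, [0.586, -0.171, 0.041]), (0.56, [0.431, -0.166, 0.046])]
cup [(0.73, [0.392, -0.019, 0.056])]
phial []
tin [(0.91, [0.41, 0.391, 0.072]), (0.61, [0.575, 0.088, 0.089])]
puck [(0.72, [0.392, -0.021, 0.059]), (0.63, [0.51, -0.395, 0.019]), (0.61, [0.712, -0.12, 0.024])]
[ 0.16541122 -0.60267918  0.24453722] [ 9.91048846e-01  1.33499756e-01  1.23618372e-06 -8.50959904e-06] 1.1 0.08723372794893043
```

View pics/top0.png

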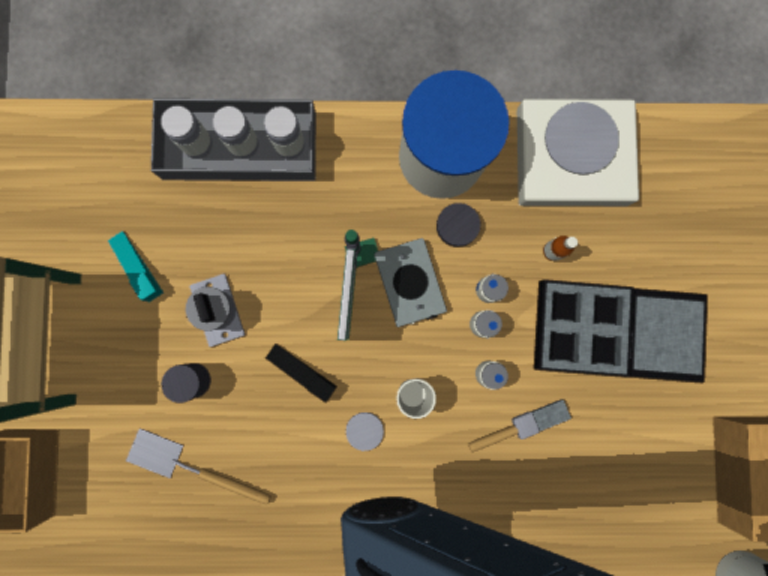

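View pics/side0.png

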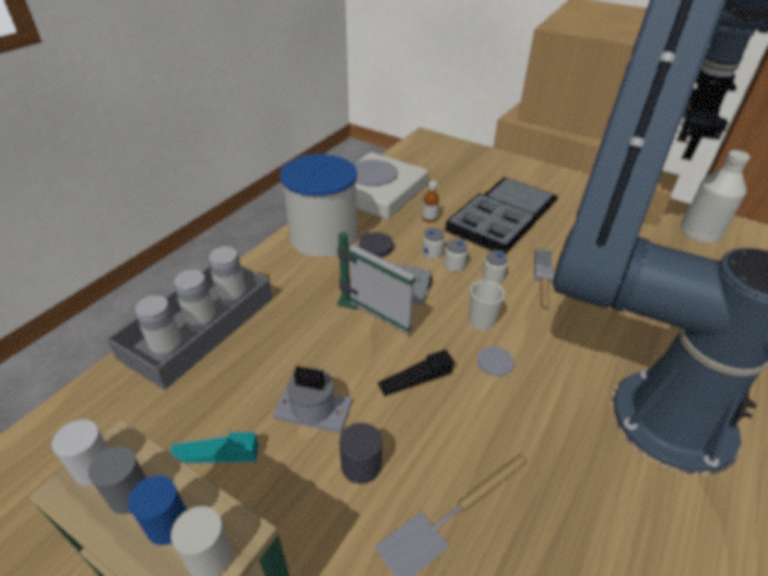

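The top view shows, at 1.5x scale: mixer at (412,283), guard hinge post at (350,238) with the free end at (344,338), black wedge at (300,372), pot at (210,308), case at (585,330), and jars at (492,289), (488,324) and (492,375). The turquoise look-alike is at (135,266). In the side view the wedge's grip block is the end nearer the robot, at (440,362).

Run:
```python
from h import *
K=cal('top')
def p(u,v,z): return np.round(ray(K,u/1.5,v/1.5,z)[:2],3)
print('mixer corners',[p(*a,.025) for a in [(378,249),(425,240),(447,310),(397,326)]])
print('hinge top',p(351,236,.185),'guard end top',p(344,338,.166))
print('wedge ends',p(271,350,.005),p(331,394,.04))
print('pot grip',p(208,307,.108),'bar ends',p(199,293,.108),p(216,321,.108))
print('case',[p(*a,.034) for a in [(541,282),(632,288),(628,374),(536,369)]])
im=cv2.imread('pics/raw_top0.png'); hsv=cv2.cvtColor(im,cv2.COLOR_BGR2HSV)
m=(hsv[...,2]<50).astype(np.uint8); n,l,s,c=cv2.connectedComponentsWithStats(m)
for i in range(1,n):
    if s[i,4]>60: print(s[i],c[i],cv2.minAreaRect(np.argwhere(l==i)[:,::-1].astype(np.float32)))
c=get_calibration('wrist'); print(np.round(c['T_tool_cam'],3),c['fx'])
```

```text
mixer corners [array([0.669, 0.024]), array([ 0.687, -0.066]), array([ 0.553, -0.107]), array([ 0.522, -0.012])]
hinge top [0.666 0.071] guard end top [0.5   0.083]
wedge ends [0.477 0.229] [0.397 0.112]
pot grip [0.554 0.322] bar ends [0.578 0.338] [0.53  0.307]
case [array([ 0.606, -0.285]), array([ 0.595, -0.459]), array([ 0.432, -0.446]), array([ 0.442, -0.272])]
[102  68 104  44 670] [138.92537313  78.27462687] ((153.5, 89.5), (43.0, 103.0), 90.0)
[104  75 106  45 516] [164.75387597 114.18604651] ((163.7554473876953, 114.04553985595703), (40.76146697998047, 112.36103057861328), 69.14553833007812)
[  3 173  51  16 388] [ 26.98453608 181.01804124] ((28.307693481445312, 181.4615478515625), (50.990196228027344, 8.629110336303711), 11.309932708740234)
[262 177  23  22 412] [272.93932039 187.43446602] ((273.0, 187.5), (21.0, 22.0), 90.0)
[ 356  187  115   68 1057] [415.76348155 220.18070009] ((413.7694396972656, 220.38156127929688), (113.87619018554688, 59.25070571899414), 4.5739216804504395)
[368 195  17  19 280] [375.75714286 203.95357143] ((375.6970520019531, 203.93821716308594), (
[... 1026 characters left out ...]
.41176986694336, 267.1470642089844), (7.761139392852783, 22.55581283569336), 75.96376037597656)
[  0 268  28  13 239] [ 12.65690377 273.15899582] ((13.326920509338379, 273.1346130371094), (9.021341323852539, 28.829069137573242), 78.69007110595703)
[ 229  332  178   52 3969] [306.87578735 360.69463341] ((315.7534484863281, 367.15753173828125), (180.12631225585938, 35.11233901977539), 20.556045532226562)
[238 372  22  12 141] [245.5177305  379.06382979] ((246.8175048828125, 380.9910888671875), (23.205698013305664, 9.206016540527344), 29.357751846313477)
[[ 0.    -0.954 -0.299  0.081]
 [ 1.     0.001 -0.001  0.   ]
 [ 0.001 -0.299  0.954 -0.139]
 [ 0.     0.     0.     1.   ]] 292.1755868485126
```

```bash
python3 -m jog '[{"grip":0,"travel":[2,3,5],"twist":0},{"grip":0,"travel":[4,3,4],"twist":0},{"grip":0,"travel":[3,4,4],"twist":0},{"grip":0,"travel":[3,4,0],"twist":0},{"grip":0,"travel":[3,4,0],"twist":0},{"grip":0,"travel":[3,4,0],"twist":0},{"grip":0,"travel":[3,4,0],"twist":0},{"grip":0,"travel":[3,4,0],"twist":0}]' 20; python3 -m jog '[{"grip":0,"travel":[2,4.5,0],"twist":0},{"grip":0,"travel":[2,4.5,0],"twist":0},{"grip":0,"travel":[2,4.5,0],"twist":0},{"grip":0,"travel":[2,4.5,0],"twist":0},{"grip":0,"travel":[2,4.5,0],"twist":0},{"grip":0,"travel":[0,4.5,0],"twist":0},{"grip":0,"travel":[0,4.5,0],"twist":0},{"grip":0,"travel":[0,0,0],"twist":0}]'
```

```text
time: 1.9
position: [0.3871, -0.322, 0.3479]
tool_rot: [0.991, 0.133, 0.0, 0.0]
ft_force: [1.4, -0.1, -0.1]
grip_width: 0.0872
time: 2.7
position: [0.4853, -0.0036, 0.3476]
tool_rot: [0.991, 0.137, -0.0, -0.001]
ft_force: [-0.7, -1.6, -0.9]
grip_width: 0.0872
```

Run:
```python
from h import *
K,im=snap('wrist','w1.png')
o=get_obs();print(o['position'],Rn.from_quat(o['tool_rot']).as_matrix().round(3).tolist())
for t in ['guard_hinge','guard_corner','mixer','base_seat','wedge']:
    print(t,[(round(d['p'],2),np.round(d['at'],3).tolist()) for d in search_frame(t,'wrist')][:3])
for X in [(.608,-.04,.025),(.672,.066,.185),(.672,.066,0.016),(.5,.083,.166)]: print(pix(K,X)*1.5)
```

```text
[ 0.48583642 -0.0061575   0.34770639] [[0.963, 0.27, -0.0], [0.27, -0.963, 0.0], [-0.0, -0.0, -1.0]]
guard_hinge [(0.95, [0.588, 0.079, 0.163])]
guard_corner [(0.62, [0.584, 0.08, 0.161])]
mixer [(0.88, [0.609, 0.005, 0.025]), (0.34, [0.525, -0.348, 0.036])]
base_seat [(0.94, [0.606, 0.004, 0.022]), (0.46, [0.586, 0.078, 0.163])]
wedge [(0.82, [0.441, 0.17, 0.018]), (0.7, [0.519, -0.351, 0.032])]
[449.56281971 123.16074681]
[351.77461717 -60.99405263]
[363.16375575  21.72975117]
[271.12551908 214.47890745]
```

View pics/w1.png

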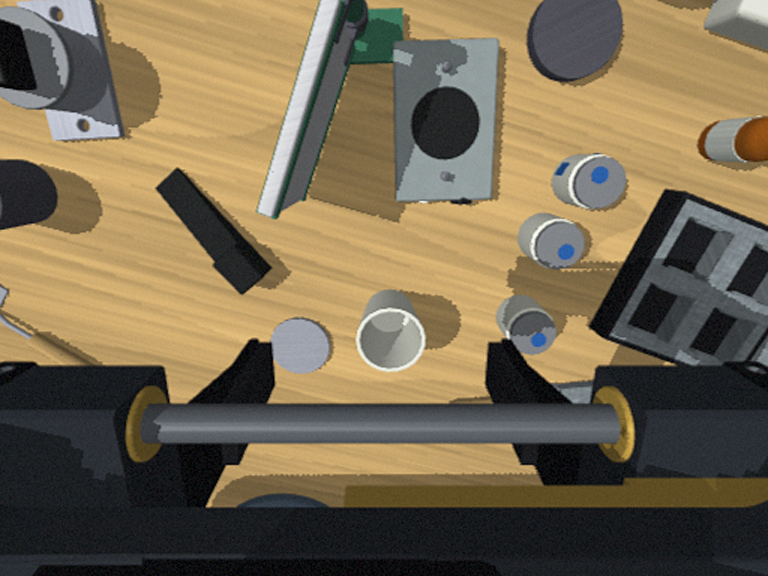

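The wrist view shows the mixer corners at (396,41), (499,39), (497,199) and (395,201), with the peg tips at (446,69) and (447,176). The wedge's thin end is at (170,182) and its grip block at (243,268). The guard is slightly open.

```bash
python3 - <<'E'
from h import *
o=get_obs();K=cal('wrist',o)
def p(u,v,z): return ray(K,u/1.5,v/1.5,z)[:2]
C=[p(*a,.025) for a in [(396,41),(499,39),(497,199),(395,201)]]
print('mixer c',np.mean(C,0),np.round(C,4).tolist())
for a,b in [(0,1),(3,2),(3,0),(2,1)]:
    d=C[b]-C[a]; print(np.linalg.norm(d),np.degrees(np.arctan2(d[1],d[0])))
a,b=p(447,67,.040),p(447,176,.040); d=a-b; print('pegs',a,b,(a+b)/2,np.linalg.norm(d),np.degrees(np.arctan2(d[1],d[0])))
G=[p(*a,.04) for a in [(232,237),(271,268),(243,293),(214,265)]]
print('grip block',np.round(G,4).tolist(),np.mean(G,0))
t=[p(157,188,.005),p(179,168,.005)]; tm=np.mean(t,0); print('thin',t,np.linalg.norm(t[0]-t[1]))
print('guard top end',p(268,214,.166))
# wedge segmentation
g=cv2.cvtColor(cv2.imread('pics/raw_w1.png'),cv2.COLOR_BGR2GRAY)[105:205,95:190]
m=(g<60).astype(np.uint8); n,l,s,c=cv2.connectedComponentsWithStats(m); i=1+s[1:,4].argmax()
r=cv2.minAreaRect(np.argwhere(l==i)[:,::-1].astype(np.float32)+np.float32([95,105])); print(s[i],cv2.boxPoints(r)*1.5)
E
python3 -m jog '[{"grip":255,"travel":[1,1,-5],"twist":0},{"grip":255,"travel":[2,2,-4],"twist":0},{"grip":255,"travel":[2.4,1.6,-4],"twist":0},{"grip":255,"travel":[0,0,-4],"twist":0},{"grip":255,"travel":[0,0,-3.7],"twist":0},{"grip":255,"travel":[0,0,0],"twist":0},{"grip":255,"travel":[0,0,0],"twist":0},{"grip":255,"travel":[0,0,0],"twist":0}]'
```

```text
mixer c [ 0.60756898 -0.0459495 ] [[0.6647, 0.0224], [0.6916, -0.0703], [0.5519, -0.1187], [0.5221, -0.0172]]
0.09648420727660867 -73.77656003742526
0.10582469351001755 -73.6458786507855
0.14797961038296942 15.49052835320264
0.1479137400734316 19.109460846730233
pegs [ 0.65328122 -0.02922771] [ 0.56043754 -0.05918959] [ 0.60685938 -0.04420865] 0.09755850795027396 17.88557519554452
grip block [[0.4441, 0.1358], [0.4222, 0.0907], [0.3871, 0.1144], [0.4097, 0.1492]] [0.4157697  0.12252867]
thin [array([0.46618432, 0.23224241]), array([0.49316005, 0.21212914])] 0.033648675260444204
guard top end [0.50190947 0.07815659]
[   9    7   77   84 2183] [[147.30997 195.01071]
 [177.8266  166.52852]
 [272.00238 267.43112]
 [241.48575 295.91333]]
time: 3.8
position: [0.5416, 0.036, 0.1444]
tool_rot: [0.991, 0.133, 0.002, 0.001]
ft_force: [0.3, -0.5, 0.4]
grip_width: 0.0311
```

```bash
python3 -m jog '[{"grip":255,"travel":[0,2,0],"twist":0},{"grip":255,"travel":[0,1.8,0],"twist":0},{"grip":255,"travel":[0.1,1.6,0],"twist":0},{"grip":255,"travel":[0.4,1.7,0],"twist":0},{"grip":255,"travel":[0.7,1.7,0],"twist":0},{"grip":255,"travel":[0.8,1.5,0],"twist":0},{"grip":255,"travel":[0.9,1.4,0],"twist":0},{"grip":255,"travel":[1.3,1.2,0],"twist":0}]'; python3 -m jog '[{"grip":255,"travel":[1.3,1.1,0],"twist":0},{"grip":255,"travel":[0.4,0.2,0],"twist":0},{"grip":255,"travel":[0,0,0],"twist":0},{"grip":255,"travel":[-2,-1,0],"twist":0},{"grip":0,"travel":[-4,-1,3],"twist":8},{"grip":0,"travel":[-4,-1,4],"twist":8},{"grip":0,"travel":[-4,-1,4],"twist":8},{"grip":0,"travel":[-3,-2,4],"twist":8}]'; python3 -m jog '[{"grip":0,"travel":[0,0,0],"twist":8},{"grip":0,"travel":[0,0,0],"twist":2},{"grip":0,"travel":[0,0,0],"twist":0},{"grip":0,"travel":[0,0,0],"twist":0}]'
python3 - <<'E'
from h import *
K,im=snap('wrist','w2.png')
print(get_obs()['position'])
for t in ['guard','wedge','guard_corner','guard_hinge']:
    print(t,[(round(d['p'],2),np.round(d['at'],3).tolist()) for d in search_frame(t,'wrist')][:3])
E
```

```text
time: 4.6
position: [0.5822, 0.167, 0.1436]
tool_rot: [0.991, 0.134, 0.0, 0.0]
ft_force: [-0.0, -1.2, 0.1]
grip_width: 0.0007
time: 5.4
position: [0.4386, 0.123, 0.2793]
tool_rot: [0.915, 0.404, -0.001, -0.001]
ft_force: [0.4, -1.0, 1.2]
grip_width: 0.0248
time: 5.8
position: [0.4416, 0.1229, 0.2787]
tool_rot: [0.878, 0.479, -0.0, -0.0]
ft_force: [0.6, -0.5, -0.1]
grip_width: 0.0563
[0.44177165 0.12296375 0.27847869]
guard [(0.81, [0.626, 0.152, 0.13])]
wedge [(0.78, [0.438, 0.174, 0.02])]
guard_corner [(0.65, [0.631, 0.153, 0.132])]
guard_hinge [(0.76, [0.632, 0.148, 0.132])]
```

View pics/w2.png

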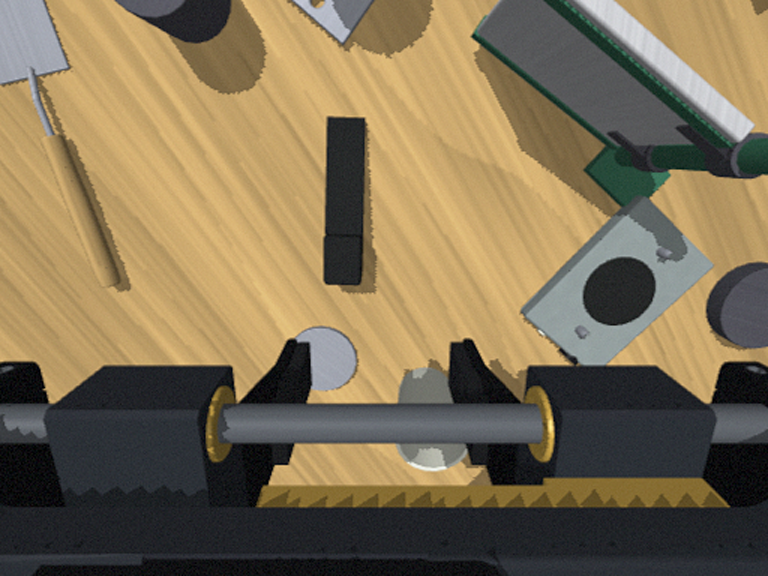

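The guard is now swung open at top right. The wedge is nearly aligned with the tool: thin end at (346,117), block top from (324,234) to (363,285).

Run:
```python
from h import *
o=get_obs();K=cal('wrist',o)
def p(u,v,z): return ray(K,u/1.5,v/1.5,z)[:2]
t=np.mean([p(329,118,.005),p(365,118,.005)],0); b=np.mean([p(326,235,.04),p(363,236,.04),p(361,285,.04),p(324,284,.04)],0)
bb=np.mean([p(361,285,.04),p(324,284,.04)],0);bf=np.mean([p(326,235,.04),p(363,236,.04)],0)
d=t-bb; print('thin',t,'block',b,bb,bf,np.linalg.norm(d),np.degrees(np.arctan2(d[1],d[0])),np.linalg.norm(bf-bb))
x=Rn.from_quat(o['tool_rot']).as_matrix()[:,0]; print('toolx',np.degrees(np.arctan2(x[1],x[0])),o['position'], b-o['position'][:2])
H=np.array([.668,.065])
print('guard: top free corner',p(575,-8,.166),'lower free corner',p(474,37,.016), 'lower near hinge',p(605,145,.016))
e=p(474,37,.016)-H; print(np.linalg.norm(e),np.degrees(np.arctan2(e[1],e[0])))
```

```text
thin [0.47652859 0.23156411] block [0.40903201 0.13221492] [0.39582147 0.11424641] [0.42224254 0.15018344] 0.14239761666172632 55.47450091566118 0.04460429341322164
toolx 57.333504523519586 [0.44208768 0.12316189 0.27826588] [-0.03305568  0.00905304]
guard: top free corner [0.60789428 0.20356405] lower free corner [0.59807856 0.22583164] lower near hinge [0.65350263 0.09120403]
0.17537338903392274 113.49695951157784
```

```bash
python3 -m jog '[{"grip":0,"travel":[-3.3,0.9,-4],"twist":-1.9},{"grip":0,"travel":[0,0,-5],"twist":0},{"grip":0,"travel":[0,0,-5],"twist":0},{"grip":0,"travel":[0,0,-4],"twist":0},{"grip":0,"travel":[0,0,-4],"twist":0},{"grip":0,"travel":[0,0,-2],"twist":0},{"grip":0,"travel":[0,0,-1],"twist":0},{"grip":0,"travel":[0,0,0],"twist":0}]' 30;  python3 -m jog '[{"grip":255,"travel":[0,0,0],"twist":0},{"grip":255,"travel":[0,0,0],"twist":0},{"grip":255,"travel":[0,0,0],"twist":0},{"grip":255,"travel":[0,0,0],"twist":0},{"grip":255,"travel":[0,0,0],"twist":0},{"grip":255,"travel":[0,0,0],"twist":0},{"grip":255,"travel":[0,0,0],"twist":0}]'; python3 -m jog '[{"grip":255,"travel":[0,0,1.5],"twist":0},{"grip":255,"travel":[0,0,0],"twist":0}]'
cat > /dev/null
```

```text
time: 6.85
position: [0.4105, 0.1317, 0.0295]
tool_rot: [0.885, 0.465, -0.001, -0.001]
ft_force: [-0.1, 0.4, 0.1]
grip_width: 0.0869
time: 7.55
position: [0.4108, 0.1317, 0.0307]
tool_rot: [0.885, 0.465, 0.0, 0.0]
ft_force: [-0.5, 0.2, 0.5]
grip_width: 0.0389
time: 7.75
position: [0.4113, 0.1317, 0.0463]
tool_rot: [0.885, 0.465, 0.001, 0.0]
ft_force: [0.5, -0.0, -1.1]
grip_width: 0.0335
```

```bash
python3 -m jog '[{"grip":255,"travel":[1,0,0],"twist":-7},{"grip":255,"travel":[1,0,0],"twist":-8},{"grip":255,"travel":[1,0,0],"twist":-8},{"grip":255,"travel":[1.5,0,0],"twist":-8},{"grip":255,"travel":[2,-0.3,0],"twist":-7.5},{"grip":255,"travel":[1.7,-0.3,0],"twist":0},{"grip":255,"travel":[0,0,0],"twist":0},{"grip":255,"travel":[0,0,0],"twist":0}]'
python3 - <<'E'
from h import *
K,im=snap('wrist','w3.png')
o=get_obs(); x=Rn.from_quat(o['tool_rot']).as_matrix()[:,0]; print(o['position'],np.degrees(np.arctan2(x[1],x[0])),o['grip_width'])
H=np.array([.668,.065]);print(pix(K,[.668,.065,.185])*1.5)
E
```

```text
time: 8.55
position: [0.4917, 0.1256, 0.045]
tool_rot: [0.989, 0.147, -0.001, -0.0]
ft_force: [0.1, 0.3, -1.7]
grip_width: 0.0339
[0.4908793  0.12574422 0.04508117] 16.956124856415627 0.03362162149505441
[-1812.6341589   1610.45875764]
```

View pics/w3.png

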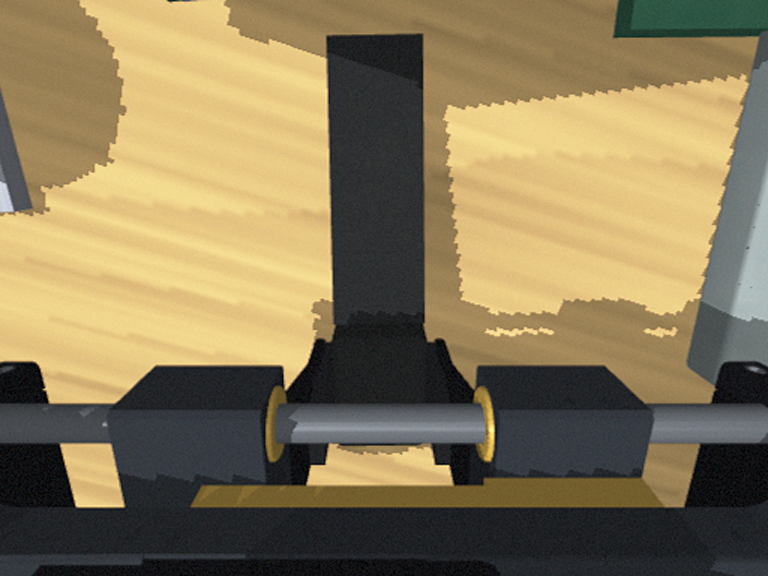

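```bash
python3 - <<'E'
from h import *
o=get_obs(); print(np.round(o['q'],3))
E
python3 -m jog '[{"grip":255,"travel":[0,0,-1],"twist":0},{"grip":255,"travel":[0,0,-0.4],"twist":0},{"grip":255,"travel":[0,0,0],"twist":0}]'
```

```text
[0.03  0.709 1.87  0.    0.567 1.305]
time: 8.9
position: [0.4922, 0.1261, 0.0335]
tool_rot: [0.989, 0.148, 0.0, 0.0]
ft_force: [-2.8, 0.6, 19.5]
grip_width: 0.0336
```

```bash
python3 -m jog '[{"grip":0,"travel":[0,0,0.2],"twist":0},{"grip":0,"travel":[0,0,0],"twist":0},{"grip":0,"travel":[0,0,0],"twist":0},{"grip":0,"travel":[0,0,0],"twist":0},{"grip":0,"travel":[0,0,0],"twist":0},{"grip":0,"travel":[0,0,5],"twist":0},{"grip":0,"travel":[0,0,5],"twist":0},{"grip":0,"travel":[0,0,5],"twist":0}]'
python3 -m jog '[{"grip":0,"travel":[0,0,0],"twist":8},{"grip":0,"travel":[0,0,0],"twist":8},{"grip":0,"travel":[0,0,0],"twist":8},{"grip":0,"travel":[0,0,0],"twist":8},{"grip":0,"travel":[0,0,0],"twist":8},{"grip":0,"travel":[0,0,0],"twist":8},{"grip":0,"travel":[0,0,0],"twist":8},{"grip":0,"travel":[0,0,0],"twist":8}]'
python3 -m jog '[{"grip":0,"travel":[0,0,0],"twist":8},{"grip":0,"travel":[0,0,0],"twist":8},{"grip":0,"travel":[0,0,0],"twist":8},{"grip":0,"travel":[0,0,0],"twist":8},{"grip":0,"travel":[0,0,0],"twist":8},{"grip":0,"travel":[0,0,0],"twist":8},{"grip":0,"travel":[0,0,0],"twist":8},{"grip":0,"travel":[0,0,0],"twist":8}]'
python3 -m jog '[{"grip":0,"travel":[0,0,0],"twist":8},{"grip":0,"travel":[0,0,0],"twist":8},{"grip":0,"travel":[0,0,0],"twist":8},{"grip":0,"travel":[0,0,0],"twist":8},{"grip":0,"travel":[0,0,0],"twist":8},{"grip":0,"travel":[0,0,0],"twist":8},{"grip":0,"travel":[0,0,0],"twist":4},{"grip":0,"travel":[0,0,0],"twist":0}]'
python3 - <<'E'
from h import *
o=get_obs(); x=Rn.from_quat(o['tool_rot']).as_matrix()[:,0]; print(o['position'],np.degrees(np.arctan2(x[1],x[0])),o['grip_width'],np.round(o['q'],2))
E
```

```text
time: 9.7
position: [0.4922, 0.1256, 0.1841]
tool_rot: [0.989, 0.147, -0.002, -0.0]
ft_force: [1.5, -0.3, -0.1]
grip_width: 0.0849
time: 10.5
position: [0.4925, 0.1256, 0.1833]
tool_rot: [0.759, 0.651, -0.0, -0.0]
ft_force: [-0.2, -0.6, 0.3]
grip_width: 0.0873
time: 11.3
position: [0.4925, 0.1257, 0.1833]
tool_rot: [0.298, 0.954, -0.0, -0.0]
ft_force: [0.4, 0.2, 0.3]
grip_width: 0.0868
time: 12.1
position: [0.4925, 0.1257, 0.1833]
tool_rot: [-0.147, 0.989, 0.0, -0.0]
ft_force: [-0.2, 0.7, -0.7]
grip_width: 0.0871
[0.49253562 0.12566521 0.18330738] -163.07053452860083 0.08708013206701708 [ 0.03  0.46  1.78  0.    0.9  -1.84]
```

```bash
python3 -m jog '[{"grip":0,"travel":[0,0,-5],"twist":0},{"grip":0,"travel":[0,0,-5],"twist":0},{"grip":0,"travel":[0,0,-4],"twist":0},{"grip":0,"travel":[0,0,-1.2],"twist":0},{"grip":255,"travel":[0,0,0],"twist":0},{"grip":255,"travel":[0,0,0],"twist":0},{"grip":255,"travel":[0,0,0],"twist":0},{"grip":255,"travel":[0,0,0],"twist":0}]' 40
python3 -m jog '[{"grip":255,"travel":[0,0,0],"twist":0},{"grip":255,"travel":[0,0,0],"twist":0},{"grip":255,"travel":[0,0,0],"twist":0},{"grip":255,"travel":[0,0,0],"twist":0},{"grip":255,"travel":[0.96,0.29,0],"twist":0},{"grip":255,"travel":[0.96,0.29,0],"twist":0},{"grip":255,"travel":[0.96,0.29,0],"twist":0},{"grip":255,"travel":[0.96,0.29,0],"twist":0}]'
python3 -m jog '[{"grip":255,"travel":[0.96,0.29,0],"twist":0},{"grip":255,"travel":[0,0,0],"twist":0}]'
python3 -m jog '[{"grip":255,"travel":[0.96,0.29,0],"twist":0},{"grip":255,"travel":[0,0,0],"twist":0}]'
```

```text
time: 12.9
position: [0.4941, 0.1258, 0.0334]
tool_rot: [-0.147, 0.989, -0.0, 0.002]
ft_force: [0.6, -0.4, -0.6]
grip_width: 0.0627
time: 13.7
position: [0.53, 0.1373, 0.0319]
tool_rot: [-0.147, 0.989, 0.0, -0.002]
ft_force: [-4.7, -1.1, 5.6]
grip_width: 0.0335
time: 13.9
position: [0.5429, 0.1406, 0.032]
tool_rot: [-0.147, 0.989, -0.0, 0.002]
ft_force: [1.6, 1.1, 3.8]
grip_width: 0.0337
time: 14.1
position: [0.5512, 0.1432, 0.0319]
tool_rot: [-0.147, 0.989, -0.0, 0.001]
ft_force: [0.2, -0.6, 3.5]
grip_width: 0.0338
```

```bash
for i in 1; do python3 -m jog '[{"grip":255,"travel":[0.48,0.15,0],"twist":0},{"grip":255,"travel":[0,0,0],"twist":0}]'; python3 -m jog '[{"grip":255,"travel":[0.29,0.09,0],"twist":0},{"grip":255,"travel":[0,0,0],"twist":0}]';python3 -m jog '[{"grip":255,"travel":[0.29,0.09,0],"twist":0},{"grip":255,"travel":[0,0,0],"twist":0}]';python3 -m jog '[{"grip":255,"travel":[0.19,0.06,0],"twist":0},{"grip":255,"travel":[0,0,0],"twist":0}]'; done | grep -v tool_rot
python3 - <<'E'
from h import *
o=get_obs(); x=Rn.from_quat(o['tool_rot']).as_matrix()[:,0]; print(o['position'],o['ft_force'])
K,im=snap('side','s4.png',1)
x0,y0=150,110; cv2.imwrite('pics/s4c.png',cv2.resize(cv2.imread('pics/raw_s4.png')[110:290,170:400],None,fx=3.3,fy=3.3,interpolation=cv2.INTER_CUBIC))
E
```

```text
time: 14.3
position: [0.5542, 0.1444, 0.0319]
ft_force: [-2.4, -0.9, 6.2]
grip_width: 0.0343
time: 14.5
position: [0.5556, 0.145, 0.0319]
ft_force: [-4.1, -2.4, 8.7]
grip_width: 0.0335
time: 14.7
position: [0.558, 0.146, 0.0319]
ft_force: [-5.6, -2.3, 8.9]
grip_width: 0.0339
time: 14.9
position: [0.5594, 0.1466, 0.0319]
ft_force: [-7.1, -1.9, 10.0]
grip_width: 0.0335
[0.55939626 0.14657397 0.03188355] [-7.09013034 -1.86869021  9.95521326]
```

View pics/s4c.png

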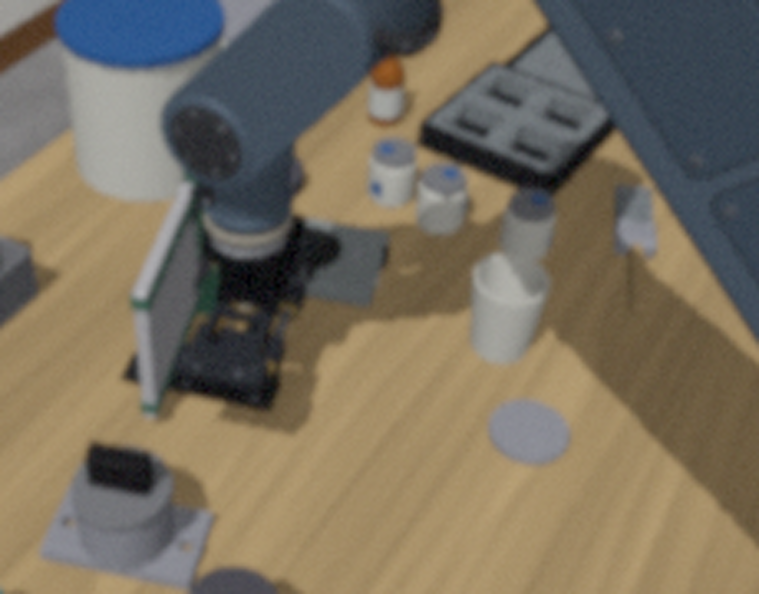

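The side crop shows the wedge's thin end showing past the guard at (140,365), with the guard nearly edge-on. I'll keep tapping until it jams.

```bash
for i in 1; do python3 -m jog '[{"grip":255,"travel":[0.29,0.09,0],"twist":0},{"grip":255,"travel":[0,0,0],"twist":0}]'; python3 -m jog '[{"grip":255,"travel":[0.29,0.09,0],"twist":0},{"grip":255,"travel":[0,0,0],"twist":0}]';python3 -m jog '[{"grip":255,"travel":[0.29,0.09,0],"twist":0},{"grip":255,"travel":[0,0,0],"twist":0}]';python3 -m jog '[{"grip":255,"travel":[0.29,0.09,0],"twist":0},{"grip":255,"travel":[0,0,0],"twist":0}]'; done | grep -v tool_rot
```

```text
time: 15.15
position: [0.5622, 0.1475, 0.0319]
ft_force: [-8.0, -1.7, 9.6]
grip_width: 0.0334
time: 15.35
position: [0.5647, 0.1484, 0.0318]
ft_force: [-6.9, -1.7, 10.6]
grip_width: 0.0338
time: 15.55
position: [0.5651, 0.1487, 0.0318]
ft_force: [-10.7, -2.9, 14.8]
grip_width: 0.0337
time: 15.75
position: [0.5655, 0.1489, 0.0317]
ft_force: [-14.9, -5.7, 17.6]
grip_width: 0.0337
```

```bash
for i in 1; do python3 -m jog '[{"grip":255,"travel":[0.29,0.09,0],"twist":0},{"grip":255,"travel":[0,0,0],"twist":0}]'; python3 -m jog '[{"grip":255,"travel":[0.29,0.09,0],"twist":0},{"grip":255,"travel":[0,0,0],"twist":0},{"grip":255,"travel":[0,0,0],"twist":0}]'; done | grep -v tool_rot
```

```text
time: 15.95
position: [0.5659, 0.1491, 0.0316]
ft_force: [-17.8, -8.4, 20.9]
grip_width: 0.034
time: 16.25
position: [0.5663, 0.1494, 0.0315]
ft_force: [-20.6, -10.6, 23.8]
grip_width: 0.0339
```

```bash
python3 -m jog '[{"grip":255,"travel":[-0.7,-0.22,0.1],"twist":0},{"grip":255,"travel":[-0.4,-0.15,0.1],"twist":0},{"grip":255,"travel":[0,0,0],"twist":0}]';  python3 -m jog '[{"grip":0,"travel":[0,0,0],"twist":0},{"grip":0,"travel":[0,0,0],"twist":0},{"grip":0,"travel":[0,0,0],"twist":0},{"grip":0,"travel":[0,0,0],"twist":0},{"grip":0,"travel":[0,0,0],"twist":0},{"grip":0,"travel":[0,0,0],"twist":0},{"grip":0,"travel":[0,0,0],"twist":0}]'
```

```text
time: 16.55
position: [0.566, 0.1489, 0.0318]
tool_rot: [-0.147, 0.989, 0.0, -0.004]
ft_force: [-5.0, 2.4, -6.7]
grip_width: 0.0339
time: 17.25
position: [0.5695, 0.1487, 0.0338]
tool_rot: [-0.147, 0.989, -0.0, 0.0]
ft_force: [0.4, 0.4, -0.3]
grip_width: 0.0814
```

```bash
python3 -m jog '[{"grip":0,"travel":[0,0,4],"twist":0},{"grip":0,"travel":[-0.5,-0.2,5],"twist":0},{"grip":0,"travel":[-1,-0.3,5],"twist":0},{"grip":0,"travel":[-1,0,5],"twist":0},{"grip":0,"travel":[-1.5,3,5],"twist":0},{"grip":0,"travel":[-1.5,4,5],"twist":0},{"grip":0,"travel":[-1,4,2],"twist":0},{"grip":0,"travel":[0,0,0],"twist":0}]'; python3 -m jog '[{"grip":0,"travel":[0,0,0],"twist":0},{"grip":0,"travel":[0,0,0],"twist":0}]'
python3 - <<'E'
from h import *
K,im=snap('wrist','w5.png'); print(get_obs()['position'])
for t in ['guard','wedge','pot']:
    print(t,[(round(d['p'],2),np.round(d['at'],3).tolist()) for d in search_frame(t,'wrist')][:3])
E
```

```text
time: 18.05
position: [0.511, 0.2434, 0.3251]
tool_rot: [-0.15, 0.989, 0.002, 0.004]
ft_force: [0.4, -1.2, -0.0]
grip_width: 0.0867
time: 18.25
position: [0.5104, 0.2382, 0.3196]
tool_rot: [-0.147, 0.989, -0.0, -0.001]
ft_force: [-0.6, 0.5, -1.2]
grip_width: 0.0867
[0.51050836 0.23791356 0.3193888 ]
guard [(0.86, [0.627, 0.177, 0.098])]
wedge [(0.65, [0.578, 0.157, 0.024]), (0.65, [0.585, 0.458, 0.042]), (0.44, [0.631, 0.18, 0.1])]
pot [(0.8, [0.541, 0.324, 0.071]), (0.72, [0.625, 0.006, 0.023]), (0.23, [0.405, -0.032, 0.05])]
```

View pics/w5.png

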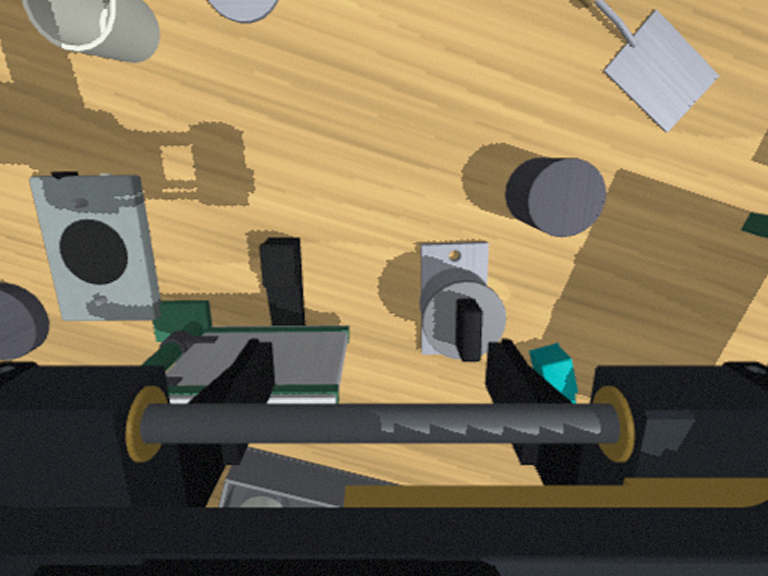

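The guard is open with the wedge under it at (282,280). The pot's foot plate has corners at (421,243) and (487,241), a hole at (455,255), and a bar along image-vertical at (470,330).

Run:
```python
from h import *
K=cal('wrist')
def p(u,v,z): return ray(K,u/1.5,v/1.5,z)[:2]
a,b,c=p(421,243,.01),p(487,241,.01),p(421,355,.01); h=p(455,255,.010)
ang=lambda d:np.degrees(np.arctan2(d[1],d[0]))
print('plate w',np.linalg.norm(a-b),ang(a-b),'left edge',np.linalg.norm(a-c),ang(c-a)); u=(c-a)/np.linalg.norm(c-a)
print('centre from plate',(a+b)/2+u*.0625,'from hole',h+u*.05,'lid',p(463,321,.072))
im=cv2.imread('pics/raw_w5.png'); g=im.max(2)
m=np.zeros_like(g); m[195:245,298:327]=(g[195:245,298:327]<60); n,l,s,cc=cv2.connectedComponentsWithStats(m)
i=1+s[1:,4].argmax(); r=cv2.minAreaRect(np.argwhere(l==i)[:,::-1].astype(np.float32)); print(s[i],cv2.boxPoints(r)*1.5)
cv2.imwrite('pics/w5c.png',cv2.resize(im[150:260,265:350],None,fx=5,fy=5,interpolation=cv2.INTER_CUBIC))
H=np.array([.668,.065]); e=p(347,327,.016)-H; print('guard',np.linalg.norm(e),ang(e))
d=np.mean([p(263,240,.04),p(299,239,.04)],0); print('wedge back',d)
```

```text
plate w 0.06850148142682509 -71.38530420611241 left edge 0.1279513420777609 18.480005290466664
centre from plate [0.55251993 0.33355026] from hole [0.55336657 0.33528556] lid [0.5536323 0.3337312]
[304 199  17  42 658] [[456.  298.5]
 [480.  298.5]
 [480.  360. ]
 [456.  360. ]]
guard 0.1760201051340277 107.69439966914834
wedge back [0.53531652 0.14602224]
```

View pics/w5c.png

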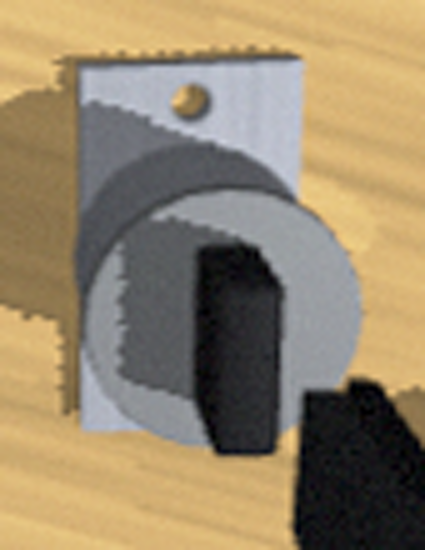

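```bash
python3 -m jog '[{"grip":0,"travel":[1,-4.5,0],"twist":0},{"grip":0,"travel":[1,-4.5,0],"twist":0},{"grip":0,"travel":[1,-4.5,0],"twist":0},{"grip":0,"travel":[1.5,-4.5,-2],"twist":0},{"grip":0,"travel":[1.5,-4.5,-2],"twist":0},{"grip":0,"travel":[2,-4,-2],"twist":0},{"grip":0,"travel":[1.7,-1.6,-3],"twist":0},{"grip":0,"travel":[0,0,-2.5],"twist":0}]'; python3 -m jog '[{"grip":0,"travel":[0,0,0],"twist":0},{"grip":0,"travel":[0,0,0],"twist":0},{"grip":0,"travel":[0,0,0],"twist":0}]'
python3 - <<'E'
from h import *
K,im=snap('wrist','w6.png'); print(get_obs()['position'])
for X in [(.607,-.044,.025),(.6548,-.0294,.04),(.5592,-.0586,.04)]: print(pix(K,X)*1.5)
E
```

```text
time: 19.25
position: [0.6093, -0.0439, 0.2051]
tool_rot: [-0.145, 0.989, -0.001, 0.001]
ft_force: [0.7, 0.2, -0.7]
grip_width: 0.0869
time: 19.55
position: [0.6077, -0.0392, 0.2084]
tool_rot: [-0.148, 0.989, -0.0, 0.001]
ft_force: [0.6, -0.4, 0.6]
grip_width: 0.0868
[ 0.6078016  -0.03906353  0.2087583 ]
[373.80670206 264.10244512]
[373.81709776 332.82047223]
[373.26711439 199.26753057]
```

View pics/w6.png

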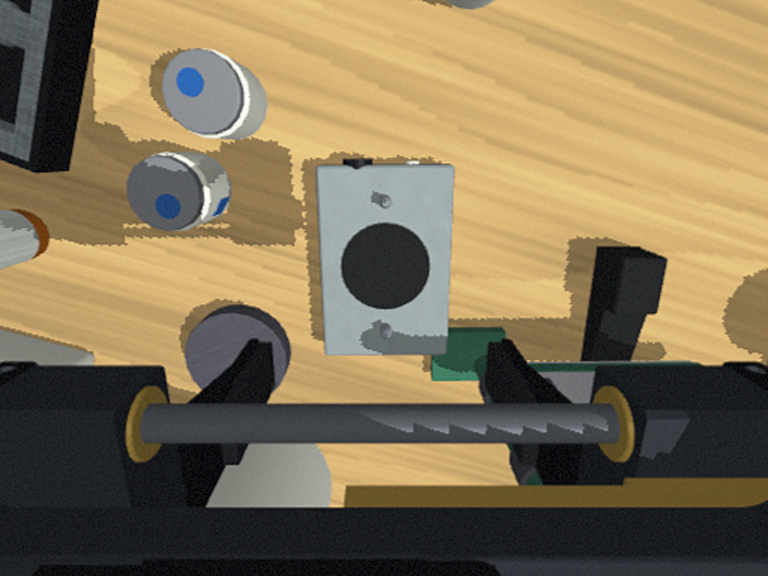

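The peg tips sit at (385,200) and (385,330). The block corners are (317,166), (454,165), (447,353) and (327,355), and the black disc is centred at (386,266).

Run:
```python
from h import *
K=cal('wrist'); im=cv2.imread('pics/raw_w6.png')
def p(u,v,z): return ray(K,u/1.5,v/1.5,z)[:2]
ang=lambda d:np.degrees(np.arctan2(d[1],d[0]))
C=[p(*a,.025) for a in [(317,166),(454,165),(447,353),(327,355)]]; print('c',np.mean(C,0),[(round(np.linalg.norm(C[i]-C[i-1]),4),round(ang(C[i]-C[i-1]),1)) for i in range(4)])
a,b=p(385,200,.04),p(385,331,.04); print('pegs',(a+b)/2,np.linalg.norm(b-a),ang(b-a))
print('disc',p(386,266,.025))
g=im.max(2); m=np.zeros_like(g); m[135:215,215:295]=g[135:215,215:295]<70
n,l,s,cc=cv2.connectedComponentsWithStats(m); i=1+s[1:,4].argmax(); print(s[i],cc[i]*1.5, p(*(cc[i]*1.5),.025))
b,gg,r=[x.astype(int) for x in cv2.split(im)]
m=((abs(b-r)<25)&(g>110)).astype(np.uint8); m[:100]=0;m[240:]=0;m[:,:205]=0;m[:,308:]=0
m=cv2.morphologyEx(m,cv2.MORPH_CLOSE,np.ones((9,9),np.uint8));n,l,s,cc=cv2.connectedComponentsWithStats(m); i=1+s[1:,4].argmax()
q=cv2.minAreaRect(np.argwhere(l==i)[:,::-1].astype(np.float32)); print(cv2.boxPoints(q)*1.5,q)
x=Rn.from_quat(get_obs()['tool_rot']).as_matrix()[:,0]; print(ang(x))
```

```text
c [ 0.60603394 -0.03437162] [(np.float64(0.1477), np.float64(-162.3)), (np.float64(0.0972), np.float64(107.4)), (np.float64(0.1466), np.float64(17.7)), (np.float64(0.0973), np.float64(-71.9))]
pegs [ 0.60444725 -0.03605154] 0.09809599666348791 17.22646224925195
disc [ 0.60606949 -0.03456784]
[ 228  149   58   57 2600] [384.71134615 265.45269231] [ 0.60594626 -0.03563142]
[[314.5299  165.15771]
 [452.58557 158.88248]
 [461.28247 350.21442]
 [323.2268  356.48965]] ((258.6041259765625, 171.79071044921875), (127.68634033203125, 92.13214111328125), 87.39744567871094)
-163.01367049240812
```

```bash
python3 - <<'E'
s=open('h.py').read().replace("return K,im","import pickle; pickle.dump(K,open('pics/'+fn+'.pkl','wb')); return K,im")
s+="\nimport pickle\ndef load(fn):\n    K=pickle.load(open('pics/'+fn+'.pkl','rb')); return lambda u,v,z: ray(K,u/1.5,v/1.5,z)[:2]\nang=lambda d:np.degrees(np.arctan2(d[1],d[0]))\n"
open('h.py','w').write(s)
E
python3 -m jog '[{"grip":0,"travel":[0,0,5],"twist":0},{"grip":0,"travel":[-0.5,4,4],"twist":0},{"grip":0,"travel":[-0.5,4.8,0],"twist":0},{"grip":0,"travel":[-0.5,4.8,0],"twist":0},{"grip":0,"travel":[-0.5,4.8,0],"twist":0},{"grip":0,"travel":[-1,4.8,0],"twist":0},{"grip":0,"travel":[-1,4.8,0],"twist":0},{"grip":0,"travel":[-1,4.7,0],"twist":0}]'; python3 -m jog '[{"grip":0,"travel":[-0.5,3,0],"twist":0},{"grip":0,"travel":[0,1.6,0],"twist":0},{"grip":0,"travel":[0,0,0],"twist":0},{"grip":0,"travel":[0,0,0],"twist":0},{"grip":0,"travel":[0,0,0],"twist":0}]'
python3 - <<'E'
from h import *
K,im=snap('wrist','w7.png'); print(get_obs()['position'])
for t in ['pot']: print(t,[(round(d['p'],2),np.round(d['at'],3).tolist()) for d in search_frame(t,'wrist')][:3])
print(pix(K,(.553,.334,.072))*1.5)
E
```

```text
time: 20.4
position: [0.557, 0.2855, 0.2944]
tool_rot: [-0.148, 0.989, 0.0, 0.002]
ft_force: [0.9, 0.1, 0.7]
grip_width: 0.0867
time: 20.9
position: [0.5532, 0.3272, 0.2925]
tool_rot: [-0.146, 0.989, -0.0, 0.0]
ft_force: [0.4, -0.1, 0.6]
grip_width: 0.0867
[0.55327577 0.32710174 0.29236982]
pot [(0.97, [0.543, 0.329, 0.071])]
[387.31520408 258.0794773 ]
```

View pics/w7.png

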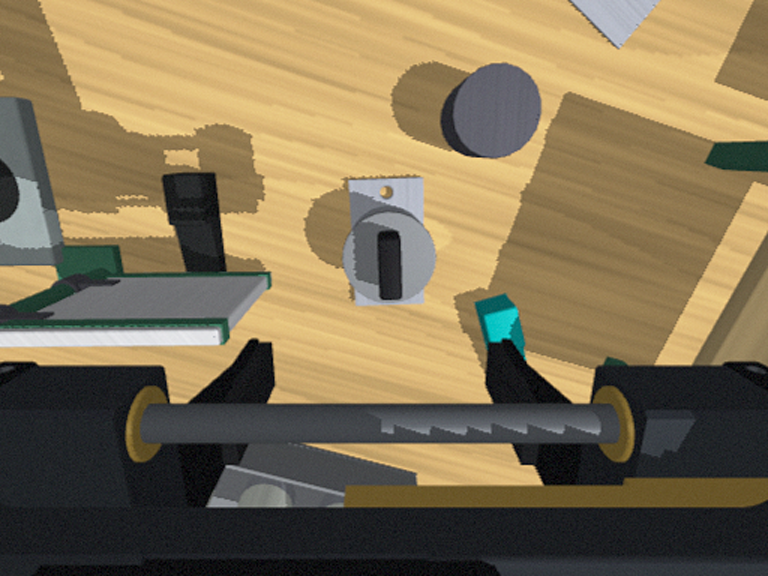

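The pot's lid is centred at (390,257), with the hole at (386,192), plate ends at rows 178 and 304, and the bar spanning rows 230 to 300.

Run:
```python
from h import *
p=load('w7.png'); 
lid=p(390,257,.072); C=[p(*a,.01) for a in [(348,179),(423,178),(423,304),(355,305)]]
print('lid',lid,'plate',np.mean(C,0),[(round(np.linalg.norm(C[i]-C[i-1]),4),round(ang(C[i]-C[i-1]),1)) for i in range(4)])
h=p(386,192,.01); print('from hole',h+.05*np.array([np.cos(.3),np.sin(.3)])); print('bar',p(390,232,.108),p(391,299,.1))
print(get_obs()['position'])
```

```text
lid [0.55145598 0.33588656] plate [0.55351583 0.33530284] [(np.float64(0.125), np.float64(-161.1)), (np.float64(0.0701), np.float64(107.6)), (np.float64(0.1248), np.float64(18.6)), (np.float64(0.0694), np.float64(-72.3))]
from hole [0.55383113 0.33412462]
bar [0.52542466 0.32690904] [0.57796744 0.34427697]
[0.55325976 0.32718457 0.29231158]
```

```bash
python3 -m jog '[{"grip":0,"travel":[0,0.8,-4],"twist":0.7},{"grip":0,"travel":[0,0,-5],"twist":0},{"grip":0,"travel":[0,0,-5],"twist":0},{"grip":0,"travel":[0,0,-3],"twist":0},{"grip":0,"travel":[0,0,-2.4],"twist":0},{"grip":0,"travel":[0,0,0],"twist":0},{"grip":255,"travel":[0,0,0],"twist":0},{"grip":255,"travel":[0,0,0],"twist":0}]' 40; python3 -m jog '[{"grip":255,"travel":[0,0,0],"twist":0},{"grip":255,"travel":[0,0,0],"twist":0},{"grip":255,"travel":[0,0,0],"twist":0},{"grip":255,"travel":[0,0,0],"twist":0},{"grip":255,"travel":[0,0,0],"twist":0},{"grip":255,"travel":[0,0,0],"twist":0},{"grip":255,"travel":[0,0,0],"twist":0},{"grip":255,"travel":[0,0,0],"twist":0}]'; python3 -m jog '[{"grip":255,"travel":[0,0,2],"twist":0},{"grip":255,"travel":[0,0,5],"twist":0},{"grip":255,"travel":[0,0,5],"twist":0},{"grip":255,"travel":[0,0,5],"twist":0},{"grip":255,"travel":[0,0,4],"twist":0},{"grip":255,"travel":[0,0,0],"twist":0},{"grip":255,"travel":[0,0,0],"twist":0},{"grip":255,"travel":[0,0,0],"twist":0}]'
python3 - <<'E'
from h import *
K,im=snap('wrist','w8.png',1); o=get_obs(); print(o['position'],o['tool_rot'])
cv2.imwrite('pics/w8c.png',cv2.resize(im[60:300,130:390,::-1],None,fx=3,fy=3,interpolation=cv2.INTER_CUBIC)[:600])
E
```

```text
time: 21.8
position: [0.5542, 0.3369, 0.1001]
tool_rot: [-0.153, 0.988, 0.0, 0.002]
ft_force: [-0.1, -0.5, 0.3]
grip_width: 0.078
time: 22.6
position: [0.5527, 0.3366, 0.098]
tool_rot: [-0.153, 0.988, -0.0, -0.0]
ft_force: [-0.0, 0.6, -4.1]
grip_width: 0.0175
time: 23.4
position: [0.5508, 0.3362, 0.3051]
tool_rot: [-0.153, 0.988, -0.001, -0.003]
ft_force: [-0.1, -0.8, -4.4]
grip_width: 0.0175
[0.55091481 0.33622426 0.30477788] [-1.53356930e-01  9.88164723e-01 -7.20201816e-04 -3.40781562e-03]
```

View pics/w8c.png

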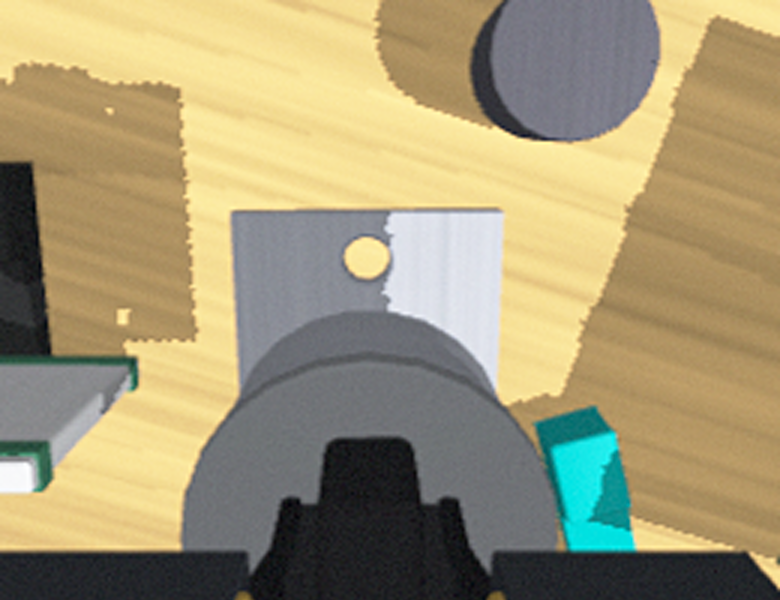

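Run:
```python
from h import *
p=load('w8.png'); q=load('w6.png'); T=np.array([.55091,.33622])
d=np.array([np.cos(np.radians(17.6)),np.sin(np.radians(17.6))])
h=p(252*1.5,146*1.5,.2168); e=p(252.5*1.5,130*1.5,.2168)
print('hole->pot centre rel TCP',h+.05*d-T,'edge->',e+.0625*d-T)
a=q(385,200,.04); b=q(385,331,.04); C=np.mean([q(*a_,.025) for a_ in [(317,166),(454,165),(447,353),(327,355)]],0)
print('mixer via peg -x',a+.05*d,'pegs',(a+b)/2,'corners',C,'front edge',(q(317,166,.025)+q(454,165,.025))/2+.075*d)
```

```text
Traceback (most recent call last):
  File "h.py", line 20, in load
    K=pickle.load(open('pics/'+fn+'.pkl','rb')); return lambda u,v,z: ray(K,u/1.5,v/1.5,z)[:2]
                  ~~~~^^^^^^^^^^^^^^^^^^^^^^^^
FileNotFoundError: [Errno 2] No such file or directory: 'pics/w6.png.pkl'
```

Run:
```python
from h import *
p=load('w8.png'); T=np.array([.55091,.33622])
hh=np.radians(-163.01); K6=cal('wrist',dict(position=[.6078,-.03906,.20876],tool_rot=[np.cos(hh/2),np.sin(hh/2),0,0])); q=lambda u,v,z: ray(K6,u/1.5,v/1.5,z)[:2]
d=np.array([np.cos(np.radians(17.6)),np.sin(np.radians(17.6))])
h=p(252*1.5,146*1.5,.2168); e=p(252.5*1.5,130*1.5,.2168)
print('hole->pot centre rel TCP',h+.05*d-T,'edge->',e+.0625*d-T)
a=q(385,200,.04); b=q(385,331,.04); C=np.mean([q(*a_,.025) for a_ in [(317,166),(454,165),(447,353),(327,355)]],0)
print('mixer via peg -x',a+.05*d,'pegs',(a+b)/2,'corners',C,'front edge',(q(317,166,.025)+q(454,165,.025))/2+.075*d)
```

```text
hole->pot centre rel TCP [-0.00073339 -0.00109447] edge-> [-0.00058818 -0.00064864]
mixer via peg -x [ 0.60478129 -0.03531464] pegs [ 0.60393793 -0.03591515] corners [ 0.60545486 -0.03422029] front edge [ 0.60689121 -0.0339182 ]
```

```bash
python3 -m jog '[{"grip":255,"travel":[0,-3,0],"twist":0},{"grip":255,"travel":[0.5,-4.5,0],"twist":0},{"grip":255,"travel":[0.5,-4.5,0],"twist":0},{"grip":255,"travel":[0.5,-4.5,0],"twist":0},{"grip":255,"travel":[1,-4.5,0],"twist":0},{"grip":255,"travel":[1,-4.5,0],"twist":0},{"grip":255,"travel":[1,-4.5,0],"twist":0},{"grip":255,"travel":[1,-4,0],"twist":0}]'; python3 -m jog '[{"grip":255,"travel":[0,-2,0],"twist":0},{"grip":255,"travel":[0,-1,0],"twist":0},{"grip":255,"travel":[0,0,-3],"twist":0},{"grip":255,"travel":[0,0,-4],"twist":0},{"grip":255,"travel":[0,0,-4],"twist":0},{"grip":255,"travel":[0,0,-3],"twist":0},{"grip":255,"travel":[0,0,0],"twist":0},{"grip":255,"travel":[0,0,0],"twist":0}]';  python3 -m jog '[{"grip":255,"travel":[0,0,0],"twist":0},{"grip":255,"travel":[0,0,0],"twist":0},{"grip":255,"travel":[0,0,0],"twist":0}]'
python3 - <<'E'
from h import *
o=get_obs(); x=Rn.from_quat(o['tool_rot']).as_matrix()[:,0]; print(o['position'],ang(x))
E
```

```text
time: 24.25
position: [0.6067, -0.0053, 0.3056]
tool_rot: [-0.153, 0.988, 0.001, -0.002]
ft_force: [0.6, 1.1, -3.2]
grip_width: 0.0177
time: 25.05
position: [0.6072, -0.0322, 0.1675]
tool_rot: [-0.154, 0.988, 0.001, -0.001]
ft_force: [0.9, -0.1, -2.8]
grip_width: 0.0178
time: 25.35
position: [0.6086, -0.0332, 0.17]
tool_rot: [-0.153, 0.988, -0.001, 0.002]
ft_force: [-0.3, 0.1, -2.4]
grip_width: 0.0179
[ 0.60858905 -0.033194    0.16998621] -162.35073694687523
```

```bash
python3 -m jog '[{"grip":255,"travel":[-0.25,-0.05,-2],"twist":0},{"grip":255,"travel":[0,0,0],"twist":0},{"grip":255,"travel":[0,0,0],"twist":0},{"grip":255,"travel":[0,0,0],"twist":0}]'
python3 - <<'E'
from h import *
K,im=snap('wrist','w9.png',1); o=get_obs(); print(o['position'])
cv2.imwrite('pics/w9c.png',cv2.resize(im[90:240,160:350,::-1],None,fx=4,fy=4,interpolation=cv2.INTER_CUBIC))
E
```

```text
time: 25.75
position: [0.6059, -0.0338, 0.1492]
tool_rot: [-0.153, 0.988, -0.0, 0.001]
ft_force: [-0.6, -0.4, -4.1]
grip_width: 0.0177
[ 0.60596023 -0.03375919  0.14924646]
```

View pics/w9c.png

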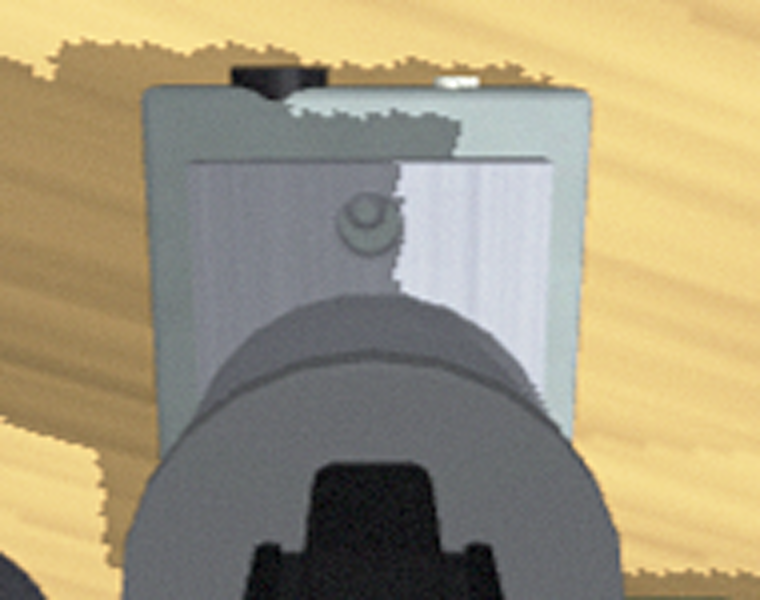

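The peg is visible through the plate's hole: hole centre at crop (370,224), peg tip at (367,208).

Run:
```python
from h import *
p=load('w9.png'); h=p(252.5*1.5,146*1.5,.061); t=p(251.75*1.5,142*1.5,.040); print(h,t,'move',(t-h)*1000)
# block vs plate centring, top edge
pl,pr=p((160+189/4)*1.5,(90+160/4)*1.5,.061),p((160+552/4)*1.5,(90+160/4)*1.5,.061)
bl,br=p((160+145/4)*1.5,(90+90/4)*1.5,.025),p((160+590/4)*1.5,(90+90/4)*1.5,.025)
print((pl+pr)/2,ang(pl-pr),np.linalg.norm(pl-pr),(bl+br)/2,ang(bl-br),np.linalg.norm(bl-br)); print('move',((bl+br)/2-(pl+pr)/2)*1000, 'expected 12.5 back:',12.5*np.cos(.307),12.5*np.sin(.307))
```

```text
[ 0.55807951 -0.04946108] [ 0.55802575 -0.05017013] move [-0.05376232 -0.70905057]
[ 0.54641512 -0.05306825] -72.34137204080545 0.06937078203015012 [ 0.53560908 -0.05721974] -72.34100390983811 0.09679100679119018
move [-10.80604293  -4.15148805] expected 12.5 back: 11.915555736555376 3.777503340705638
```

```bash
python3 -m jog '[{"grip":255,"travel":[0,-0.05,-0.6],"twist":0},{"grip":255,"travel":[0,0,-0.5],"twist":0},{"grip":255,"travel":[0,0,-0.5],"twist":0},{"grip":255,"travel":[0,0,0],"twist":0}]' ; python3 -m jog '[{"grip":255,"travel":[0,0,-0.4],"twist":0},{"grip":255,"travel":[0,0,-0.4],"twist":0},{"grip":255,"travel":[0,0,0],"twist":0}]';python3 -m jog '[{"grip":255,"travel":[0,0,-0.3],"twist":0},{"grip":255,"travel":[0,0,-0.2],"twist":0},{"grip":255,"travel":[0,0,0],"twist":0}]'
```

```text
time: 26.2
position: [0.6053, -0.0343, 0.1314]
tool_rot: [-0.153, 0.988, -0.0, -0.0]
ft_force: [-0.1, -0.8, -2.9]
grip_width: 0.0176
time: 26.5
position: [0.6054, -0.0343, 0.1237]
tool_rot: [-0.153, 0.988, -0.0, 0.0]
ft_force: [1.0, -1.4, -4.3]
grip_width: 0.0175
time: 26.8
position: [0.6057, -0.0347, 0.1226]
tool_rot: [-0.154, 0.988, -0.001, 0.001]
ft_force: [-3.2, -0.6, 14.4]
grip_width: 0.0179
```

```bash
python3 -m jog '[{"grip":255,"travel":[0,0,0.5],"twist":0},{"grip":0,"travel":[0,0,0],"twist":0},{"grip":0,"travel":[0,0,0],"twist":0},{"grip":0,"travel":[0,0,0],"twist":0},{"grip":0,"travel":[0,0,0],"twist":0},{"grip":0,"travel":[0,0,0],"twist":0},{"grip":0,"travel":[0,0,0],"twist":0},{"grip":0,"travel":[0,0,2]}]' 2>&1 | tail -5;  python3 -m jog '[{"grip":0,"travel":[0,0,5],"twist":0},{"grip":0,"travel":[0,0,5],"twist":0},{"grip":0,"travel":[0,0,5],"twist":-8},{"grip":0,"travel":[0,0,4],"twist":-8.5},{"grip":0,"travel":[0,-2,0],"twist":-8.5},{"grip":0,"travel":[-1,-3,0],"twist":-8.5},{"grip":0,"travel":[-1,-3,0],"twist":-8.5},{"grip":0,"travel":[-1,-3,0],"twist":-8.5}]'
```

```text
schema error: expected keys grip, travel, twist
time: 27.6
position: [0.5746, -0.1447, 0.3101]
tool_rot: [0.285, 0.958, 0.0, 0.0]
ft_force: [0.1, -0.5, -0.5]
grip_width: 0.0737
```

```bash
python3 -m jog '[{"grip":0,"travel":[-1,-2,0],"twist":-8.5},{"grip":0,"travel":[-1,-2,0],"twist":-8.5},{"grip":0,"travel":[-1,-2,0],"twist":-8.5},{"grip":0,"travel":[-1,-2,0],"twist":-8.5},{"grip":0,"travel":[-1,-2,0],"twist":-8.5},{"grip":0,"travel":[0,0,0],"twist":-8.5},{"grip":0,"travel":[0,0,0],"twist":-8.5},{"grip":0,"travel":[0,0,0],"twist":-8.5}]'; python3 -m jog '[{"grip":0,"travel":[0,0,0],"twist":-8.5},{"grip":0,"travel":[0,0,0],"twist":-8.5},{"grip":0,"travel":[0,0,0],"twist":-8.5},{"grip":0,"travel":[0,0,0],"twist":-8.5},{"grip":0,"travel":[0,0,0],"twist":-4.5},{"grip":0,"travel":[0,0,0],"twist":0},{"grip":0,"travel":[0,0,0],"twist":0},{"grip":0,"travel":[0,0,0],"twist":0}]'
python3 - <<'E'
from h import *
o=get_obs(); x=Rn.from_quat(o['tool_rot']).as_matrix()[:,0]; print(o['position'],ang(x),np.round(o['q'],2))
K,im=snap('wrist','w10.png'); Kt,_=snap('top','t10.png')
for t,c in [('jar0','wrist'),('case','wrist'),('cutout0','wrist'),('jar0','top'),('pot','top'),('guard','top'),('case','top'),('cutout0','top')]:
    print(t,c,[(round(d['p'],2),np.round(d['at'],3).tolist()) for d in search_frame(t,c)][:5])
E
```

```text
time: 28.4
position: [0.5249, -0.2442, 0.3099]
tool_rot: [0.773, 0.634, 0.0, 0.0]
ft_force: [-0.2, 0.7, 0.4]
grip_width: 0.0867
time: 29.2
position: [0.5251, -0.244, 0.3095]
tool_rot: [0.938, 0.348, 0.0, 0.0]
ft_force: [-0.5, -0.3, 0.4]
grip_width: 0.0871
[ 0.52512085 -0.24399165  0.30946946] 40.715633217977484 [-0.63  0.4   1.47  0.    1.27  0.23]
jar0 wrist [(0.98, [0.439, -0.181, 0.067]), (0.89, [0.53, -0.177, 0.059]), (0.87, [0.595, -0.192, 0.062]), (0.73, [0.666, -0.306, 0.071])]
case wrist [(0.64, [0.535, -0.366, 0.029])]
cutout0 wrist [(0.96, [0.537, -0.363, 0.032]), (0.55, [0.668, -0.308, 0.072])]
jar0 top [(0.6, [0.435, -0.178, 0.058]), (0.59, [0.591, -0.187, 0.065]), (0.53, [0.528, -0.172, 0.062]), (0.4, [0.425, 0.373, 0.073])]
pot top [(0.98, [0.6, -0.031, 0.101]), (0.53, [0.544, -0.347, 0.021])]
guard top [(0.92, [0.641, 0.153, 0.143])]
case top [(0.87, [0.546, -0.352, 0.017]), (0.44, [0.644, 0.155, 0.151])]
cutout0 top [(0.76, [0.544, -0.356, 0.024])]
```

View pics/w10.png

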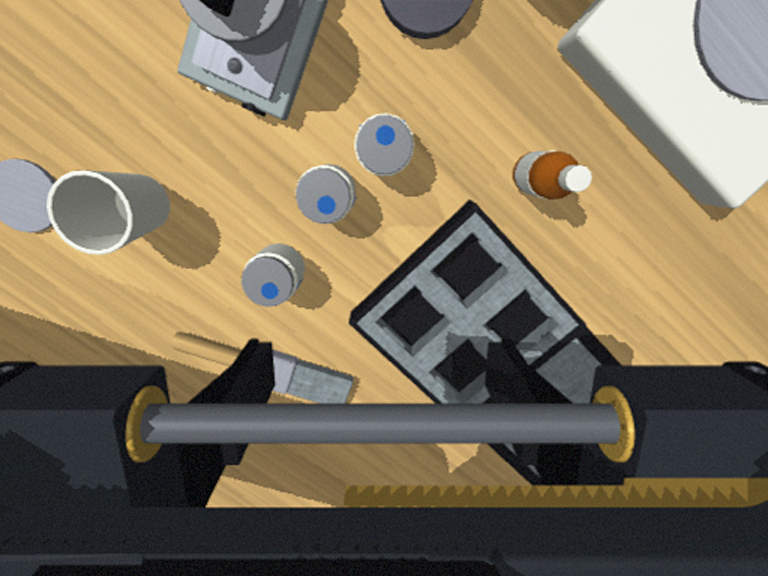

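The first release call was refused because I left `twist` out of one row, so the gripper opened during the rise instead. The pot still looks seated, with a peg through the plate hole at (235,65), and I'll verify that. There are three jars, with caps at (385,143), (325,194) and (268,279). The case cutouts are at (467,268), (413,317), (515,317) and (462,365).

Run:
```python
from h import *
w=load('w10.png'); t=load('t10.png')
for n,a in [('A',(385,143)),('B',(325,194)),('C',(268,279))]: print(n,w(*a,.062))
im=cv2.imread('pics/raw_w10.png'); g=cv2.cvtColor(im,cv2.COLOR_BGR2GRAY)
def blobs(g,p,box,lo,hi,th):
    x0,y0,x1,y1=box; m=(g[y0:y1,x0:x1]<th).astype(np.uint8); n,l,s,c=cv2.connectedComponentsWithStats(m,connectivity=4)
    for i in range(1,n):
        if lo<s[i,4]<hi:
            r=cv2.minAreaRect(np.argwhere(l==i)[:,::-1].astype(np.float32)); C=(np.array(r[0])+.25+[x0,y0])*1.5
            print(s[i,4],C.round(1),np.round(r[1],1),round(r[2],1),p(*C,.034),p(*C,.008))
blobs(g,w,(240,140,390,270),300,2500,60); print('top')
gt=cv2.cvtColor(cv2.imread('pics/raw_t10.png'),cv2.COLOR_BGR2GRAY); blobs(gt,t,(357,187,425,252),100,600,55)
cv2.imwrite('pics/v10.png',np.hstack([cv2.resize(im[0:85,110:225],(520,385),interpolation=cv2.INTER_CUBIC),cv2.resize(im[130:285,225:345],(280,385),interpolation=cv2.INTER_CUBIC)]))
```

```text
A [ 0.59495861 -0.18944046]
B [ 0.52939181 -0.17753425]
C [ 0.43532546 -0.1856995 ]
1000 [466.4 267.6] [29.4 36.9] 46.7 [ 0.56020837 -0.32530278] [ 0.5585478  -0.33373586]
848 [412.1 316.9] [29.  30.4] 45.0 [ 0.48738963 -0.31955942] [ 0.48116497 -0.32763252]
top
213 [564.4 306.4] [18. 16.] 90.0 [ 0.55940904 -0.32843163] [ 0.56077731 -0.33779171]
```

View pics/v10.png

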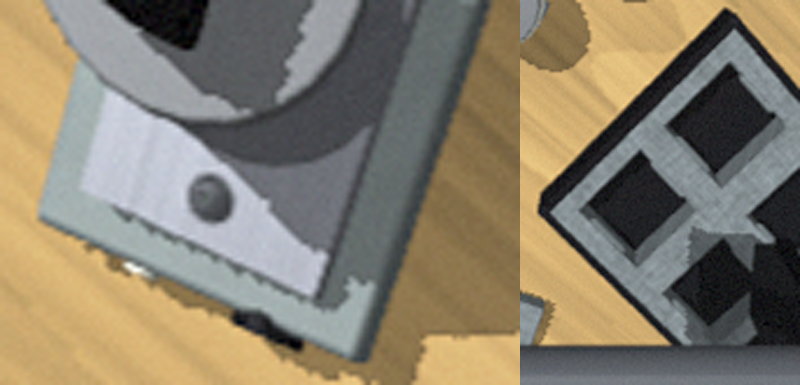

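The pot sits flush on the block with the peg through its hole. Next I compute the cutouts from their opening corners.

Run:
```python
from h import *
w=load('w10.png'); f=lambda x,y: w((225+(x-520)/2.333)*1.5,(130+y/2.484)*1.5,.034)
for n,q in [('c1',[(735,65),(783,117),(722,183),(668,125)]),('c2',[(637,150),(690,200),(635,262),(582,205)])]:
    C=[f(*a) for a in q]; print(n,np.mean(C,0),[(round(np.linalg.norm(C[i]-C[i-1]),4),round(ang(C[i]-C[i-1]),1)) for i in range(4)])
a,b=f(735,22),f(548,208); print('case foam +y corners',a,b,np.linalg.norm(a-b),ang(a-b),(a+b)/2)
```

```text
c1 [ 0.56152157 -0.32959511] [(np.float64(0.0535), np.float64(-7.3)), (np.float64(0.0446), np.float64(-93.1)), (np.float64(0.0546), np.float64(179.8)), (np.float64(0.0513), np.float64(85.6))]
c2 [ 0.48582584 -0.32087102] [(np.float64(0.0497), np.float64(-4.1)), (np.float64(0.0475), np.float64(-91.5)), (np.float64(0.0542), np.float64(-179.2)), (np.float64(0.0521), np.float64(83.5))]
case foam +y corners [ 0.6072013  -0.29187077] [ 0.44688052 -0.27874678] 0.160857053867856 -4.679844695787497 [ 0.52704091 -0.28530877]
```

```bash
python3 -m jog '[{"grip":0,"travel":[2.5,2,0],"twist":-8},{"grip":0,"travel":[2.5,2,-3],"twist":-8},{"grip":0,"travel":[2,1.4,-4],"twist":-8},{"grip":0,"travel":[0,0,-5],"twist":0},{"grip":0,"travel":[0,0,-2],"twist":0},{"grip":0,"travel":[0,0,0],"twist":0},{"grip":0,"travel":[0,0,0],"twist":0},{"grip":0,"travel":[0,0,0],"twist":0}]' 25
python3 - <<'E'
from h import *
K,im=snap('wrist','w11.png'); o=get_obs(); print(o['position'])
print([(round(d['p'],2),np.round(d['at'],3).tolist()) for d in search_frame('jar0','wrist')][:4])
g=im.astype(int); blue=((g[...,2]-g[...,0])>60).astype(np.uint8); gray=cv2.cvtColor(im,cv2.COLOR_RGB2GRAY)
c=cv2.HoughCircles(cv2.medianBlur(gray,3),cv2.HOUGH_GRADIENT,1,25,param1=120,param2=22,minRadius=18,maxRadius=45)
for u,v,r in c[0][:8]: X=ray(K,u,v,.062); print(u,v,r,X.round(4), 'r_mm',r/292*(K[1]@X+K[2])[2]*1000)
E
```

```text
time: 30.5
position: [0.5965, -0.191, 0.1713]
tool_rot: [0.989, 0.145, 0.002, 0.001]
ft_force: [0.2, -0.1, -0.3]
grip_width: 0.087
[ 0.59648244 -0.19101134  0.17154553]
[(0.87, [0.602, -0.187, 0.062]), (0.83, [0.538, -0.171, 0.061]), (0.76, [0.45, -0.179, 0.054]), (0.22, [0.569, -0.323, 0.023])]
250.5 196.5 25.2 [ 0.5963 -0.1893  0.062 ] r_mm 22.58123402826577
228.5 45.5 43.3 [ 0.7088 -0.1382  0.062 ] r_mm 33.41711553150809
219.5 255.5 25.8 [ 0.531  -0.1777  0.062 ] r_mm 24.66471045358681
390.5 151.5 19.6 [ 0.6693 -0.2925  0.062 ] r_mm 16.774576874499733
204.5 338.5 24.6 [ 0.4314 -0.1875  0.062 ] r_mm 25.965282063599997
391.5 282.5 30.8 [ 0.5505 -0.348   0.062 ] r_mm 30.416432159875292
416.5 157.5 25.2 [ 0.6709 -0.3162  0.062 ] r_mm 21.703536072445182
```

```bash
python3 -m jog '[{"grip":0,"travel":[0,0.2,-4],"twist":0},{"grip":0,"travel":[0,0,-4],"twist":0},{"grip":0,"travel":[0,0,-3],"twist":0},{"grip":0,"travel":[0,0,-0.9],"twist":0},{"grip":0,"travel":[0,0,0],"twist":0},{"grip":255,"travel":[0,0,0],"twist":0},{"grip":255,"travel":[0,0,0],"twist":0},{"grip":255,"travel":[0,0,0],"twist":0}]'; python3 -m jog '[{"grip":255,"travel":[0,0,0],"twist":0},{"grip":255,"travel":[0,0,0],"twist":0},{"grip":255,"travel":[0,0,0],"twist":0},{"grip":255,"travel":[0,0,0],"twist":0},{"grip":255,"travel":[0,0,2],"twist":0},{"grip":255,"travel":[0,0,4],"twist":0},{"grip":255,"travel":[0,0,4],"twist":0},{"grip":255,"travel":[0,0,0],"twist":0}]'
```

```text
time: 31.4
position: [0.5962, -0.1886, 0.052]
tool_rot: [0.989, 0.145, 0.001, 0.001]
ft_force: [-0.0, 0.4, 0.2]
grip_width: 0.0705
time: 32.2
position: [0.5986, -0.1897, 0.1556]
tool_rot: [0.989, 0.145, 0.005, 0.003]
ft_force: [1.0, -1.5, -1.6]
grip_width: 0.0508
```

```bash
python3 -m jog '[{"grip":255,"travel":[-0.6,-3,0],"twist":8},{"grip":255,"travel":[-1,-4,0],"twist":8},{"grip":255,"travel":[-1,-4,0],"twist":8},{"grip":255,"travel":[-0.8,-2.9,0],"twist":0},{"grip":255,"travel":[0,0,-2],"twist":0},{"grip":255,"travel":[0,0,-1],"twist":0},{"grip":255,"travel":[0,0,0],"twist":0},{"grip":255,"travel":[0,0,0],"twist":0}]'
python3 - <<'E'
from h import *
K,im=snap('wrist','w12.png'); o=get_obs(); print(o['position'],o['tool_rot'])
print('top of jar should be at',pix(K,[*o['position'][:2],o['position'][2]+.010])*1.5, 'cutout',[pix(K,X)*1.5 for X in [(.5616,-.3283,.034),(.4858,-.3221,.034)]])
E
```

```text
time: 33.0
position: [0.5609, -0.3258, 0.1193]
tool_rot: [0.938, 0.348, -0.0, -0.001]
ft_force: [0.6, 0.2, -0.4]
grip_width: 0.0509
[ 0.56143394 -0.32614142  0.12009269] [ 9.37530500e-01  3.47902955e-01 -1.15981878e-04 -2.87356588e-04]
top of jar should be at [381.76622882 405.66714965] cutout [array([384.62155379, 310.32892626]), array([291.29437691, 396.40936853])]
```

View pics/w12.png

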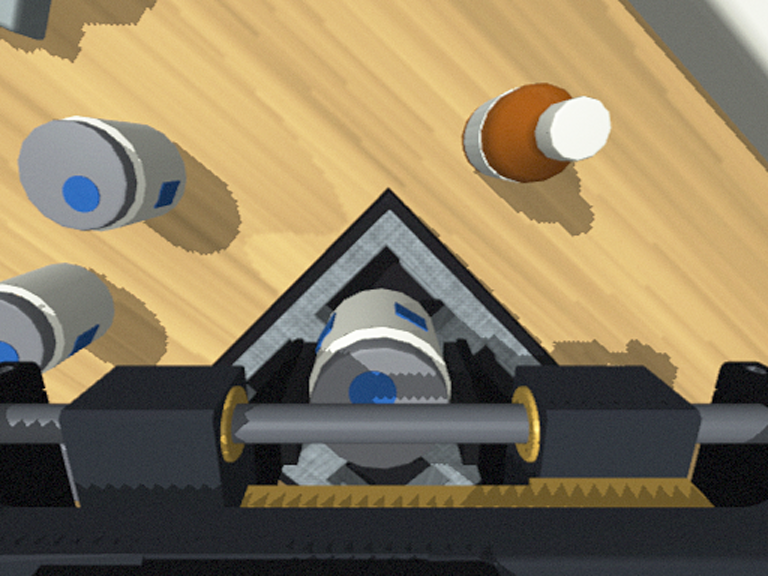

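The held jar's cap is at (380,400) above the cutout, whose far corner shows at (391,246). The foam outer corner is at (388,212) and the case corner at (388,190).

Run:
```python
from h import *
p=load('w12.png'); y=np.radians(-4.7); R=np.array([[np.cos(y),-np.sin(y)],[np.sin(y),np.cos(y)]])
c=p(391,246,.034); print('cutout from corner',c-R@[.0275,.0275]); f=p(388,212,.034); print('from foam corner', f-R@[.080,.080]+R@[.038,.040]); g=p(388,190,.034); print('from case corner (34?)',g-R@[.086,.086]+R@[.038,.040])
d=p(316,320,.034); print(d)
```

```text
cutout from corner [ 0.56106197 -0.33260212]
from foam corner [ 0.55783544 -0.33112874]
from case corner (34?) [ 0.55962922 -0.32941705]
[ 0.53268699 -0.30345177]
```

```bash
python3 -m jog '[{"grip":255,"travel":[-0.1,-0.35,-1.5],"twist":0},{"grip":255,"travel":[0,0,-1.5],"twist":0},{"grip":255,"travel":[0,0,0],"twist":0}]'; python3 -m jog '[{"grip":255,"travel":[0,0,-0.6],"twist":0},{"grip":255,"travel":[0,0,-0.6],"twist":0},{"grip":255,"travel":[0,0,0],"twist":0}]'; python3 -m jog '[{"grip":255,"travel":[0,0,-0.6],"twist":0},{"grip":255,"travel":[0,0,-0.6],"twist":0},{"grip":255,"travel":[0,0,0],"twist":0}]'
```

```text
time: 33.35
position: [0.5585, -0.3291, 0.0873]
tool_rot: [0.938, 0.347, -0.001, -0.003]
ft_force: [-0.7, 1.0, -1.4]
grip_width: 0.0511
time: 33.65
position: [0.5605, -0.3307, 0.0778]
tool_rot: [0.938, 0.347, 0.0, 0.0]
ft_force: [1.6, 0.1, -1.4]
grip_width: 0.0512
time: 33.95
position: [0.5608, -0.3309, 0.0668]
tool_rot: [0.938, 0.347, 0.001, 0.001]
ft_force: [0.4, 0.2, 0.9]
grip_width: 0.0512
```

```bash
python3 -m jog '[{"grip":255,"travel":[0,0,-0.5],"twist":0},{"grip":255,"travel":[0,0,-0.3],"twist":0},{"grip":255,"travel":[0,0,0],"twist":0}]'; python3 -m jog '[{"grip":255,"travel":[0,0,-0.3],"twist":0},{"grip":255,"travel":[0,0,-0.2],"twist":0},{"grip":255,"travel":[0,0,0],"twist":0}]'
```

```text
time: 34.25
position: [0.5609, -0.331, 0.059]
tool_rot: [0.938, 0.347, 0.001, 0.001]
ft_force: [0.5, 0.5, 3.5]
grip_width: 0.0509
time: 34.55
position: [0.561, -0.331, 0.0586]
tool_rot: [0.938, 0.347, 0.001, 0.001]
ft_force: [-4.4, 5.7, 26.8]
grip_width: 0.0511
```

```bash
python3 -m jog '[{"grip":255,"travel":[0,0,0.4],"twist":0},{"grip":0,"travel":[0,0,0],"twist":0},{"grip":0,"travel":[0,0,0],"twist":0},{"grip":0,"travel":[0,0,0],"twist":0},{"grip":0,"travel":[0,0,0],"twist":0},{"grip":0,"travel":[0,0,0],"twist":0},{"grip":0,"travel":[0,0,3],"twist":0},{"grip":0,"travel":[0,0,5],"twist":0}]'; python3 -m jog '[{"grip":0,"travel":[0,1,3.5],"twist":0},{"grip":0,"travel":[-0.6,3,0],"twist":0},{"grip":0,"travel":[-1,4,0],"twist":0},{"grip":0,"travel":[-1,4,0],"twist":0},{"grip":0,"travel":[-0.4,3.3,0],"twist":0},{"grip":0,"travel":[0,0,0],"twist":0},{"grip":0,"travel":[0,0,0],"twist":0},{"grip":0,"travel":[0,0,0],"twist":0}]'
cat > jl.py <<'E'
from h import *; import sys
K,im=snap('wrist',sys.argv[1]); o=get_obs(); print(np.round(o['position'],4))
print([(round(d['p'],2),np.round(d['at'],3).tolist()) for d in search_frame('jar0','wrist')][:4])
c=cv2.HoughCircles(cv2.medianBlur(cv2.cvtColor(im,cv2.COLOR_RGB2GRAY),3),cv2.HOUGH_GRADIENT,1,25,param1=120,param2=20,minRadius=18,maxRadius=45)
for u,v,r in c[0][:8]: X=ray(K,u,v,.062); print(u,v,r,X.round(4), 'r_mm',round(r/292*(K[1]@X+K[2])[2]*1000,1))
E
python3 jl.py w13.png
```

```text
time: 35.35
position: [0.558, -0.3292, 0.1337]
tool_rot: [0.938, 0.347, -0.002, -0.004]
ft_force: [0.1, -1.0, 0.4]
grip_width: 0.0865
time: 36.15
position: [0.5311, -0.1789, 0.1723]
tool_rot: [0.938, 0.347, 0.0, 0.001]
ft_force: [-0.7, 0.5, 0.6]
grip_width: 0.0869
[ 0.531  -0.1791  0.1722]
[(0.87, [0.572, -0.309, 0.052]), (0.74, [0.45, -0.173, 0.05]), (0.62, [0.529, -0.17, 0.059])]
247.5 196.5 25.4 [ 0.5276 -0.1753  0.062 ] r_mm 22.8
343.5 3.5 41.9 [ 0.6894 -0.1317  0.062 ] r_mm 31.2
18.5 227.5 43.3 [ 0.366  -0.0334  0.062 ] r_mm 40.3
189.5 286.5 34.3 [ 0.4182 -0.1924  0.062 ] r_mm 34.2
391.5 278.5 28.4 [ 0.5552 -0.3382  0.062 ] r_mm 28.0
474.5 182.5 28.0 [ 0.6685 -0.3196  0.062 ] r_mm 24.8
180.5 22.5 28.6 [ 0.6003 -0.0471  0.062 ] r_mm 21.7
137.5 47.5 41.1 [ 0.5647 -0.032   0.062 ] r_mm 31.9
```

```bash
python3 -m jog '[{"grip":0,"travel":[-0.2,0.25,-4],"twist":0},{"grip":0,"travel":[0,0,-4],"twist":0},{"grip":0,"travel":[0,0,-3],"twist":0},{"grip":0,"travel":[0,0,-1],"twist":0},{"grip":0,"travel":[0,0,0],"twist":0},{"grip":255,"travel":[0,0,0],"twist":0},{"grip":255,"travel":[0,0,0],"twist":0},{"grip":255,"travel":[0,0,0],"twist":0}]'; python3 -m jog '[{"grip":255,"travel":[0,0,0],"twist":0},{"grip":255,"travel":[0,0,0],"twist":0},{"grip":255,"travel":[0,0,0],"twist":0},{"grip":255,"travel":[0,0,0],"twist":0},{"grip":255,"travel":[0,0,2],"twist":0},{"grip":255,"travel":[0,0,4],"twist":0},{"grip":255,"travel":[0,0,4],"twist":0},{"grip":255,"travel":[0,0,0],"twist":0}]'; python3 -m jog '[{"grip":255,"travel":[-0.4,-3,0],"twist":0},{"grip":255,"travel":[-1,-4,0],"twist":0},{"grip":255,"travel":[-1.5,-4,0],"twist":0},{"grip":255,"travel":[-1.5,-3.8,0],"twist":0},{"grip":255,"travel":[0,0,-2],"twist":0},{"grip":255,"travel":[0,0,-1],"twist":0},{"grip":255,"travel":[0,0,0],"twist":0},{"grip":255,"travel":[0,0,0],"twist":0}]'
python3 - <<'E'
from h import *
K,im=snap('wrist','w14.png'); o=get_obs(); print(o['position'])
E
```

```text
time: 37.05
position: [0.5292, -0.1757, 0.0538]
tool_rot: [0.938, 0.347, 0.001, 0.001]
ft_force: [0.3, 0.6, -0.1]
grip_width: 0.0706
time: 37.85
position: [0.5312, -0.1767, 0.1568]
tool_rot: [0.938, 0.347, 0.003, 0.004]
ft_force: [1.2, -0.3, -1.5]
grip_width: 0.0513
time: 38.65
position: [0.484, -0.3217, 0.1215]
tool_rot: [0.938, 0.348, -0.0, -0.001]
ft_force: [0.8, 0.4, -1.3]
grip_width: 0.0511
[ 0.48448228 -0.32205585  0.12210116]
```

```bash
python3 -m jog '[{"grip":255,"travel":[0.05,-0.27,-1.7],"twist":0},{"grip":255,"travel":[0,0,-1.5],"twist":0},{"grip":255,"travel":[0,0,0],"twist":0}]'; python3 -m jog '[{"grip":255,"travel":[0,0,-0.6],"twist":0},{"grip":255,"travel":[0,0,-0.6],"twist":0},{"grip":255,"travel":[0,0,0],"twist":0}]'; python3 -m jog '[{"grip":255,"travel":[0,0,-0.6],"twist":0},{"grip":255,"travel":[0,0,-0.6],"twist":0},{"grip":255,"travel":[0,0,0],"twist":0}]'; python3 -m jog '[{"grip":255,"travel":[0,0,-0.5],"twist":0},{"grip":255,"travel":[0,0,-0.3],"twist":0},{"grip":255,"travel":[0,0,0],"twist":0}]'
```

```text
time: 39.0
position: [0.4843, -0.3243, 0.0893]
tool_rot: [0.937, 0.348, -0.001, -0.001]
ft_force: [-0.9, -0.3, -1.7]
grip_width: 0.0513
time: 39.3
position: [0.4853, -0.3252, 0.0784]
tool_rot: [0.938, 0.347, 0.001, -0.0]
ft_force: [2.8, 2.6, -1.4]
grip_width: 0.0507
time: 39.6
position: [0.485, -0.3248, 0.0666]
tool_rot: [0.938, 0.347, 0.001, -0.0]
ft_force: [1.6, 3.9, -1.5]
grip_width: 0.0512
time: 39.9
position: [0.4854, -0.3246, 0.0607]
tool_rot: [0.938, 0.347, 0.001, -0.0]
ft_force: [1.4, 7.3, 14.4]
grip_width: 0.0514
```

```bash
python3 -m jog '[{"grip":255,"travel":[0,0,-0.3],"twist":0},{"grip":255,"travel":[0,0,-0.2],"twist":0},{"grip":255,"travel":[0,0,0],"twist":0}]'; python3 -m jog '[{"grip":255,"travel":[0,0,0.4],"twist":0},{"grip":0,"travel":[0,0,0],"twist":0},{"grip":0,"travel":[0,0,0],"twist":0},{"grip":0,"travel":[0,0,0],"twist":0},{"grip":0,"travel":[0,0,0],"twist":0},{"grip":0,"travel":[0,0,0],"twist":0},{"grip":0,"travel":[0,0,3],"twist":0},{"grip":0,"travel":[0,0,5],"twist":0}]'; python3 -m jog '[{"grip":0,"travel":[0,1,3.5],"twist":0},{"grip":0,"travel":[-1,3,0],"twist":0},{"grip":0,"travel":[-1.5,4,0],"twist":0},{"grip":0,"travel":[-1.5,4,0],"twist":0},{"grip":0,"travel":[-1,1.9,0],"twist":0},{"grip":0,"travel":[0,0,0],"twist":0},{"grip":0,"travel":[0,0,0],"twist":0},{"grip":0,"travel":[0,0,0],"twist":0}]'
python3 jl.py w15.png
python3 - <<'E'
from h import *
w=load('w10.png'); print('brush',[w(*a,.01).round(3) for a in [(180,335),(225,340),(265,352),(290,352),(350,380)]])
E
```

```text
time: 40.2
position: [0.485, -0.3249, 0.0579]
tool_rot: [0.938, 0.348, 0.0, 0.0]
ft_force: [-3.4, 8.9, 29.3]
grip_width: 0.0512
time: 41.0
position: [0.4827, -0.3242, 0.1346]
tool_rot: [0.938, 0.347, -0.002, -0.004]
ft_force: [0.8, -1.0, 0.0]
grip_width: 0.0863
time: 41.8
position: [0.436, -0.1885, 0.1725]
tool_rot: [0.938, 0.347, 0.001, 0.001]
ft_force: [-0.9, -0.6, -0.3]
grip_width: 0.0871
[ 0.4359 -0.1885  0.1723]
[(0.73, [0.435, -0.179, 0.06]), (0.56, [0.483, -0.306, 0.059])]
66.5 124.5 44.4 [ 0.3825 -0.0295  0.062 ] r_mm 37.1
469.5 205.5 40.0 [ 0.5574 -0.3439  0.062 ] r_mm 36.4
246.5 195.5 27.2 [ 0.4327 -0.1837  0.062 ] r_mm 24.5
397.5 256.5 29.9 [ 0.4802 -0.3339  0.062 ] r_mm 28.8
379.5 228.5 28.8 [ 0.4887 -0.2987  0.062 ] r_mm 26.9
447.5 181.5 25.2 [ 0.5586 -0.3105  0.062 ] r_mm 22.3
294.5 243.5 27.5 [ 0.4258 -0.2491  0.062 ] r_mm 26.1
509.5 91.5 19.3 [ 0.6388 -0.2882  0.062 ] r_mm 15.6
brush [array([ 0.302, -0.15 ]), array([ 0.329, -0.191]), array([ 0.345, -0.232]), array([ 0.363, -0.253]), array([ 0.38 , -0.325])]
```

```bash
python3 -m jog '[{"grip":0,"travel":[-0.25,0.4,-4],"twist":0},{"grip":0,"travel":[0,0,-4],"twist":0},{"grip":0,"travel":[0,0,-3],"twist":0},{"grip":0,"travel":[0,0,-1],"twist":0},{"grip":0,"travel":[0,0,0],"twist":0},{"grip":255,"travel":[0,0,0],"twist":0},{"grip":255,"travel":[0,0,0],"twist":0},{"grip":255,"travel":[0,0,0],"twist":0}]'; python3 -m jog '[{"grip":255,"travel":[0,0,0],"twist":0},{"grip":255,"travel":[0,0,0],"twist":0},{"grip":255,"travel":[0,0,0],"twist":0},{"grip":255,"travel":[0,0,0],"twist":0},{"grip":255,"travel":[0,0,2],"twist":0},{"grip":255,"travel":[0,0,4],"twist":0},{"grip":255,"travel":[0,0,4],"twist":0},{"grip":255,"travel":[0,0,1.5],"twist":0}]'; python3 -m jog '[{"grip":255,"travel":[0.5,-3,0],"twist":0},{"grip":255,"travel":[0.8,-4,0],"twist":0},{"grip":255,"travel":[0.8,-4,0],"twist":0},{"grip":255,"travel":[0.8,-4,0],"twist":0},{"grip":255,"travel":[0.9,-4,0],"twist":0},{"grip":255,"travel":[0.5,-3,0],"twist":0},{"grip":255,"travel":[0,0,-2],"twist":0},{"grip":255,"travel":[0,0,0],"twist":0}]'; python3 -m jog '[{"grip":255,"travel":[0,0,0],"twist":0},{"grip":255,"travel":[0,0,0],"twist":0},{"grip":255,"travel":[0,0,0],"twist":0}]'
```

```text
time: 42.7
position: [0.433, -0.1834, 0.0535]
tool_rot: [0.938, 0.347, 0.001, 0.001]
ft_force: [-0.1, -1.2, 0.9]
grip_width: 0.0709
time: 43.5
position: [0.433, -0.1832, 0.1699]
tool_rot: [0.938, 0.347, 0.001, 0.002]
ft_force: [0.3, -0.3, -2.3]
grip_width: 0.0512
time: 44.3
position: [0.473, -0.4015, 0.1439]
tool_rot: [0.938, 0.347, -0.001, -0.004]
ft_force: [-1.1, 1.5, -2.9]
grip_width: 0.0511
time: 44.6
position: [0.4754, -0.4022, 0.148]
tool_rot: [0.938, 0.348, 0.0, 0.0]
ft_force: [-0.2, -0.8, -1.9]
grip_width: 0.0511
```

```bash
python3 -m jog '[{"grip":255,"travel":[0.31,-0.23,-3],"twist":0},{"grip":255,"travel":[0,0,-1.5],"twist":0},{"grip":255,"travel":[0,0,-1.3],"twist":0},{"grip":255,"travel":[0,0,0],"twist":0}]'; python3 -m jog '[{"grip":255,"travel":[0,0,-0.6],"twist":0},{"grip":255,"travel":[0,0,-0.6],"twist":0},{"grip":255,"travel":[0,0,0],"twist":0}]'; python3 -m jog '[{"grip":255,"travel":[0,0,-0.6],"twist":0},{"grip":255,"travel":[0,0,-0.6],"twist":0},{"grip":255,"travel":[0,0,0],"twist":0}]'; python3 -m jog '[{"grip":255,"travel":[0,0,-0.5],"twist":0},{"grip":255,"travel":[0,0,-0.3],"twist":0},{"grip":255,"travel":[0,0,0],"twist":0}]'
```

```text
time: 45.0
position: [0.4772, -0.4036, 0.0873]
tool_rot: [0.938, 0.347, -0.001, -0.002]
ft_force: [-0.5, 1.1, -2.8]
grip_width: 0.0509
time: 45.3
position: [0.4791, -0.4045, 0.0775]
tool_rot: [0.938, 0.347, 0.001, -0.0]
ft_force: [2.0, 2.6, -2.1]
grip_width: 0.051
time: 45.6
position: [0.479, -0.4043, 0.066]
tool_rot: [0.938, 0.347, 0.001, -0.0]
ft_force: [1.8, 4.4, 2.0]
grip_width: 0.0511
time: 45.9
position: [0.4792, -0.4041, 0.0606]
tool_rot: [0.938, 0.347, 0.001, -0.0]
ft_force: [1.1, 7.5, 18.5]
grip_width: 0.051
```

```bash
python3 -m jog '[{"grip":255,"travel":[0,0,-0.3],"twist":0},{"grip":255,"travel":[0,0,-0.2],"twist":0},{"grip":255,"travel":[0,0,0],"twist":0}]'; python3 -m jog '[{"grip":255,"travel":[0,0,0.4],"twist":0},{"grip":0,"travel":[0,0,0],"twist":0},{"grip":0,"travel":[0,0,0],"twist":0},{"grip":0,"travel":[0,0,0],"twist":0},{"grip":0,"travel":[0,0,0],"twist":0},{"grip":0,"travel":[0,0,0],"twist":0},{"grip":0,"travel":[0,0,3],"twist":0},{"grip":0,"travel":[0,0,5],"twist":0}]'; python3 -m jog '[{"grip":0,"travel":[0,0,5],"twist":0},{"grip":0,"travel":[0,0,5],"twist":0},{"grip":0,"travel":[-2,0,3],"twist":0},{"grip":0,"travel":[-1,2,3],"twist":0},{"grip":0,"travel":[0,2,0],"twist":0},{"grip":0,"travel":[0,0,0],"twist":0},{"grip":0,"travel":[0,0,0],"twist":0},{"grip":0,"travel":[0,0,0],"twist":0}]'
python3 - <<'E'
from h import *
K,im=snap('wrist','w16.png'); o=get_obs(); print(o['position'],o['time']); Kt,it=snap('top','t16.png'); Ks,isd=snap('side','s16.png')
for t,c in [('jar0','wrist'),('jar0','top'),('pot','top'),('guard','top'),('wedge','top'),('jar0','side'),('cup','top'),('phial','top'),('tin','top'),('puck','top')]: print(t,c,[(round(d['p'],2),np.round(d['at'],3).tolist()) for d in search_frame(t,c)][:5])
c=cv2.HoughCircles(cv2.medianBlur(cv2.cvtColor(im,cv2.COLOR_RGB2GRAY),3),cv2.HOUGH_GRADIENT,1,20,param1=120,param2=18,minRadius=14,maxRadius=24)
for u,v,r in c[0][:10]: X=ray(K,u,v,.070); print(u,v,r,X.round(4), 'r_mm',round(r/292*(K[1]@X+K[2])[2]*1000,1))
f=lambda a,b,s:cv2.resize(a[b[1]:b[3],b[0]:b[2],::-1],s,interpolation=cv2.INTER_CUBIC)
A=f(im,(150,60,410,240),(800,300)) if 0 else f(im,(130,60,450,240),(533,300)); S=f(isd,(170,70,400,290),(267,300))
T=f(it,(90,130,500,280),(800,292)); cv2.imwrite('pics/fin.png',np.vstack([np.hstack([A,S]),T]))
E
```

```text
time: 46.2
position: [0.4787, -0.4046, 0.0579]
tool_rot: [0.938, 0.348, 0.0, 0.0]
ft_force: [-3.0, 9.0, 30.5]
grip_width: 0.051
time: 47.0
position: [0.4755, -0.4021, 0.1325]
tool_rot: [0.938, 0.347, -0.002, -0.006]
ft_force: [0.4, 0.2, -0.0]
grip_width: 0.0865
time: 47.8
position: [0.448, -0.3654, 0.295]
tool_rot: [0.938, 0.347, -0.001, -0.001]
ft_force: [-0.4, -0.8, -0.2]
grip_width: 0.0871
[ 0.44807119 -0.36559585  0.29498933] 47.85
jar0 wrist [(0.69, [0.485, -0.319, 0.068]), (0.69, [0.56, -0.326, 0.07]), (0.58, [0.477, -0.393, 0.07])]
jar0 top [(0.94, [0.558, -0.324, 0.072]), (0.92, [0.478, -0.394, 0.065]), (0.61, [0.483, -0.317, 0.069]), (0.57, [0.528, -0.441, 0.025])]
pot top [(0.7, [0.718, -0.128, 0.02]), (0.58, [0.598, -0.033, 0.1])]
guard top [(0.87, [0.641, 0.154, 0.145])]
wedge top [(0.92, [0.628, 0.481, 0.017]), (0.58, [0.587, 0.157, 0.027]), (0.3, [0.529, -0.436, 0.02])]
jar0 side [(0.78, [0.555, -0.315, 0.059]), (0.63, [0.473, -0.388, 0.059]), (0.5, [0.39, -0.022, 0.054]), (0.48, [0.48, -0.306, 0.06])]
cup top [(0.93, [0.388, -0.045, 0.027])]
phial top [(0.61, [0.665, -0.312, 0.072]), (0.53, [0.64, 0.155, 0.147])]
tin top [(0.71, [0.422, 0.37, 0.072]), (0.45, [0.528, -0.438, 0.018])]
puck top [(0.67, [0.716, -0.133, 0.022])]
291.5 169.5 20.1 [ 0.4781 -0.4031  0.07  ] r_mm 25.6
248.5 124.5 20.1 [ 0.4851 -0.3253  0.07  ] r_mm 24.5
289.5 79.5 23.4 [ 0.5552 -0.3283  0.07  ] r_mm 27.3
```

View pics/fin.png

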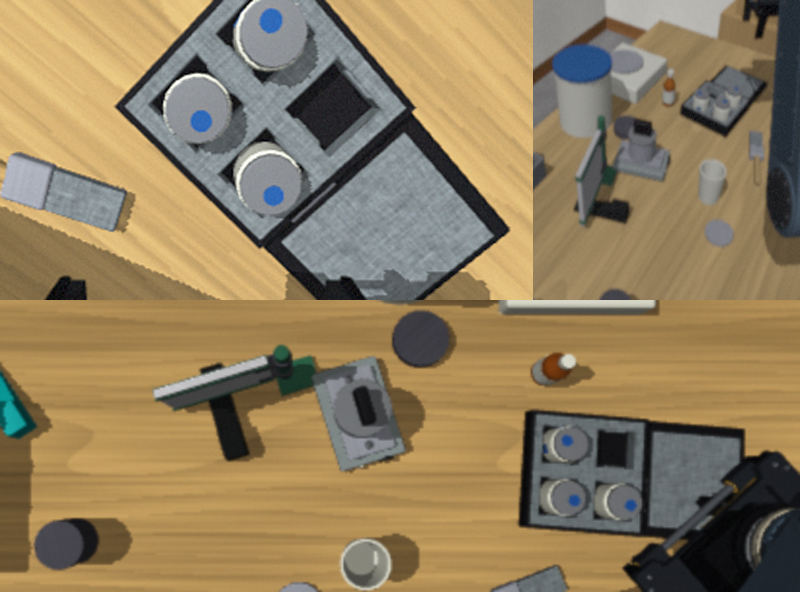

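The final picture shows the guard open with the wedge under it, the pot flat on the mixer, and three jars upright in cutouts. The bystanders are where they started.

```bash
python3 -c "
from h import *
print(hand_in()); o=get_obs(); print(o['time'],o['ft_force'])"
```

```text
the job is handed in; nothing more can be done
None
the job is handed in; nothing more can be done
```

The bench is set up and handed in at about 48 s of the 210 s allowed. No verdict came back, so the results below rest on my own checks.

- **Guard and wedge:** I swung the guard open with the closed fingers, then pushed the wedge in square until it stopped moving at about 23 N, and let go. A wrist picture taken after the release put the guard at 107.7° against an expected open stop of about 107°. The wedge was still under it in the last pictures. I could not measure the wedge-to-guard contact force itself.
- **Pot:** Just before lowering it, I saw a peg through the plate hole, about 1 mm off centre. It stopped at the expected height (TCP 122.6 mm, expected 123) and looked flush on the block with the peg through the hole.
- **Slip while releasing the pot:** My first release call was refused because one row lacked `twist`, so the gripper opened while it was already rising. The picture taken afterwards still showed the pot seated.
- **Jars:** There were three, and each was pressed to a hard stop at 27–31 N. In the last pictures all three stand upright in cutouts. Two caps were located within about 2 mm of the cutout centres. The third circle fit was poor, about 6 mm off where I pressed that jar in, because the cap was at the edge of the view. That jar had also stopped at floor height when pressed in.
- **Bystanders:** The cup, phial, tin and puck read within about 7 mm of their starting positions, close to the detector's accuracy. The arm ended clear of everything.

One early mixer estimate was about 8 mm off because the arm was still settling. I replaced it with a new measurement before placing the pot.

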